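# Square the glass stamping plate into the corner of the stamping board

### The job

Take the rubber-tipped pusher out of its stand and, touching the glass stamping plate only with the pusher's tip, first nudge the plate over the board until its long edge bears flush along the long steel rail, then slide it along that rail until its short edge bears on the short rail too; keep the pressure light, since hard pushing chips the glass, but lean on each rail for a moment so that you feel it touch. Leave the plate lying snug against both rails, put the pusher back upright in its stand with its collar down on the rim, and leave everything else where it is.

Things in the scene. Friction and masses are not known exactly. Their poses are not given: they have to be found in the camera images.
- board: Grey stamping board, 160 (its x) x 200 (its y) x 12 mm thick, fixed to the work surface, with a fine pale grid on top and two stainless stop rails that make a square corner. Origin: centre of its underside; its z points up; its top lies at z = 12 mm.
- long_rail: Polished stainless stop rail (slippery) fixed on the board: 10 mm wide, 170 mm long, standing 9 mm above the board's top, along the board's y beside its +x edge. Its inner face (towards the board's -x) is at board x = +66 mm, from board y = -95 to +75 mm. Origin: centre of the rail's underside.
- short_rail: Polished stainless stop rail (slippery) fixed on the board: 10 mm wide, 135 mm long, standing 9 mm above the board's top, along the board's x beside its +y edge. Its inner face (towards the board's -y) is at board y = +85 mm, from board x = -79 to +56 mm; a small relief gap is left between the rails at the corner. Origin: centre of the rail's underside.
- corner (a point): The square corner: where the two inner rail faces would meet, at the height of the board's top. Its axes are the board's: +x points into the long rail, +y into the short rail.
- plate: Loose teal glass plate with pale etched ovals, 70 (x) x 100 (y) x 6 mm, about 105 g, flat on the board, 5 to 35 mm short of each rail, askew by up to 15 degrees. Origin: centre of its underside; z up. Its +x long edge goes against the long rail, its +y short edge against the short one. Sliding it takes 0.4 to 1 N; a lean of 3 to 4 N beds it; over 6 N, on it or on a rail, chips it.
- plate_corner (a point): The plate's bottom corner at its +x, +y end, which goes into the square corner (seated: at the corner point).
- plate_long_end (a point): The other end of the plate's long +x edge (plate x = +35, y = -50 mm, at its underside).
- plate_short_end (a point): The other end of the plate's short +y edge (plate x = -35, y = +50 mm, at its underside).
- pusher: Loose pen-like tool, 120 mm long, 46 g, upright in its stand, tip down. Its z axis is the tool's axis, up; origin 120 mm below its top. From there up: soft rose tip, 9 mm thick, bent by use, its end 1 to 3 mm off the axis to some side (this pose does not tell); steel shank from z = 26 mm, 11 thick; round collar 30 wide, 36 to 40; white square handle 14 x 14 (along x, y) to 115; cap.
- pusher_grip (a point): A good place to grip the handle, on the tool's axis 66 mm above its origin.
- stand: The pusher's stand: fixed grey block 64 x 64 x 44 mm with one round socket 20 mm in diameter (chamfered to 24 mm at the mouth) and 40 mm deep in the middle of its top. When the pusher is home its collar lies on the rim and its origin (tip end) is 8 mm above the work surface. Origin: centre of its underside.
- socket (a point): Centre of the socket's mouth, at the top of the stand, 44 mm above the work surface.
- rack: Bystander: grey plastic rack with six slots, 52 x 262 x 34 mm, fixed at the back of the table, holding four bottles.
- bottle_a: Bystander: empty glass polish bottle, 31 mm in diameter, 80 mm tall with its black cap, standing loose in the rack. Origin: centre of its underside.
- bottle_b: Bystander: the same with a white cap.
- bottle_c: Bystander: the same with a black cap.
- bottle_d: Bystander: the same with a brass-coloured cap.
- clip_stand: Bystander: stainless spring clip on a thin rod, round foot 64 mm in diameter, 107 mm tall, the clip gripping a rose nail tip that reaches 53 mm out to its -x side. Loose. It stands on one side of the board and the pusher's stand on the other, either way round.
- finger_rest: Bystander: rose hard silicone finger rest with five ridges, 52 x 100 x 24 mm, loose.
- buffer_block: Bystander: grey, white and blue nail buffer block, 26 x 95 x 26 mm, loose.
- stamper: Bystander: white waisted stamper with a pale rose head, 36 mm in diameter and 60 mm tall, standing loose.
Things that resemble listed ones, but are neither listed nor needed, are in the scene too. Of the things shaped like the plate, the teal one is meant. What is shaped like the pusher but orange is not meant.

How it is judged:
By the outcome, as a careful person would: the job done as asked, in the order asked, and still so for the second after the job is handed in, with the robot touching nothing.
It also fails if it takes over 72 s, if anything falls off the work surface, if the arm or the gripper's body presses on something with over 40 N, if the wrist force passes 120 N, or if a joint passes its speed limit or range.

### The arm

A 6-joint arm with a two-finger parallel gripper is mounted at the origin on the work surface. World frame = base frame: x ahead of the robot, y to its left, z up, the work surface at z = 0. Lengths are in m, angles in rad, forces in N, time in s.
With the tool pointing down it reaches from about 0.25 to 0.775 m from the base axis. Payload 4 kg.
Tool frame: the origin (TCP) lies midway between the tips of the shut fingers; the grasp point (between the pads) lies 19 mm behind it (robot.tcp_to_grasp is the distance from the TCP to the grasp point, in m); x points along the fingers, y is the direction in which the jaws open and shut, and the axes are right-handed (so a half turn about x gives the same grasp; the last joint's range is limited). The gripper opens to 94 mm and grips with 3 to 60 N. Pads are 16 mm wide; open, the fingers measure 119 mm over their backs; the gripper's body (75 mm by 177 mm) begins 78 mm behind the grasp point.
Start: joints at [-1.295, 0.087, 1.371, -0, 1.684, -0.103], TCP at [0.203, -0.511, 0.172] pointing down, gripper open.
Joint ranges: [-3.1, 3.1], [-0.76, 2.03], [0.27, 2.55], [-1.08, 4.22], [0.17, 2.65], [-2.57, 2.57]. Speed limits (rad/s): [2.79, 2.79, 3.14, 3.14, 3.14, 3.14].

### API

Orientations are given as [roll, pitch, yaw] about the fixed x, y, z axes, in that order (R = Rz(yaw) Ry(pitch) Rx(roll)).
In Python, from bench import robot gives the robot as it stands.
- The arm moves only by the tool send_rows, never from a script. Its argument "increments" is a list of rows, each a list of 5 numbers: the opening, from -1 (shut) to 1 (fully open), so that 0 is half open, then the shift along the tool's x, y, z in m, then the turn about the tool's x in rad. In form: [[hand, tx, ty, tz, roll], ...]. A call has 1 to 5 rows; each row is the pose to reach, as a shift and turn from the pose commanded when the call began, along the tool's axes at that moment; what a row does not reach only later rows make up. A row lasts 1/12 s, in which the tool goes at most 41.7 mm and 7.16 degrees, less where a joint would pass 70% of its speed; a pose out of reach is approached as far as the arm can. A call with a gripper value outside its range is refused whole. The fingers move at their own pace and stop on an object; the grip force is fixed at half the most. Time passes only in rows, so rows that repeat a pose let the fingers close. It gives the time, the measured TCP pose, the force and the opening at its end, in the units of the state.
- robot.get_obs(): the state, without advancing time (a new reading comes with each control period).
- robot.snapshot(name): name is "scene" or "top" or "wrist"; returns a dict with "image" (400x640x3 uint8, red, green, blue), "intrinsics" (3x3 intrinsics, pixels), "world_from_camera" (4x4, takes a point from camera to world coordinates). Camera axes: x right, y down, z forward; pixel columns grow to the right and rows downward; lengths in m; the calibration is good to about 2 mm. The wrist camera is an equidistant fisheye: a pixel r from the principal point sees the ray r / f radians off the axis. A picture is of the moment at which its call begins. There is no depth.
- robot.close_job(): hands the job in, once; it reports no verdict.
The state is a dict: "time": time; "joint_positions": joint angles; "qvel": joint speeds; "joint_torque": joint torques, N m; "tool_pos": TCP position; "ee_rot": TCP orientation; "wrist_force": force on the tool from outside, world axes, zero at the start; "wrist_torque": the same for the moment, N m; "width": finger opening in m.
Only numpy, scipy, OpenCV 4.12 (cv2) and the standard library are available. Lean on these libraries where they do the work, as an engineer would, in place of code of your own. Each camera call takes 0.05 s, during which the arm holds its last target.

## Working session

There is one attempt and no reset: what is moved stays moved. The work goes in short steps, Python scripts to look and compute and a tool call to move; the robot and the scene stay as the last step left them, time stands still between calls to the robot, and variables do not carry over. Pictures are saved under pics/ and viewed, and the job is handed in when it is done.

Besides the shell and the picture viewer there is one more tool, called after "Request:" as name(argument=value, ...), one argument or row to a line, values as JSON. send_rows: Moves the arm, as the interface text tells. Its arguments: {"type":"object","properties":{"increments":{"type":"array"}},"required":["increments"]}

```bash
ls; mkdir -p pics
python3 - <<'E'
from bench import robot
import cv2,json,numpy as np
o=robot.get_obs(); print({k:np.round(v,4).tolist() for k,v in o.items()}, robot.tcp_to_grasp)
for n in("scene","top"):
    s=robot.snapshot(n); cv2.imwrite(f"pics/{n}0.png",s["image"][:,:,::-1]); print(n,np.round(s["intrinsics"],2).tolist(),np.round(s["world_from_camera"],4).tolist())
E
```

```text
pics
{'time': 0.0, 'joint_positions': [-1.295, 0.088, 1.3722, 0.0, 1.6836, -0.1031], 'qvel': [0.0003, 0.0022, -0.0013, -0.0005, -0.0004, 0.0006], 'joint_torque': [-0.0009, -34.0185, -30.243, 0.0717, 0.0328, -0.0002], 'tool_pos': [0.2032, -0.5104, 0.1708], 'ee_rot': [-1.6782, 1.5686, 1.8422], 'wrist_force': [-0.259, -0.8175, 0.2097], 'wrist_torque': [-0.001, 0.021, 0.0294], 'width': 0.0943} 0.0188
scene [[486.73, 0.0, 318.61], [0.0, 486.73, 208.44], [0.0, 0.0, 1.0]] [[0.2486, 0.5737, -0.7804, 1.5294], [0.9686, -0.1541, 0.1953, -0.1882], [-0.0082, -0.8044, -0.594, 0.8127], [0.0, 0.0, 0.0, 1.0]]
top [[407.34, 0.0, 320.11], [0.0, 407.34, 203.59], [0.0, 0.0, 1.0]] [[0.0214, -0.9799, 0.1983, 0.3494], [-0.9998, -0.0214, 0.0019, 0.0366], [0.0024, -0.1983, -0.9801, 1.1798], [0.0, 0.0, 0.0, 1.0]]
```

View pics/scene0.png

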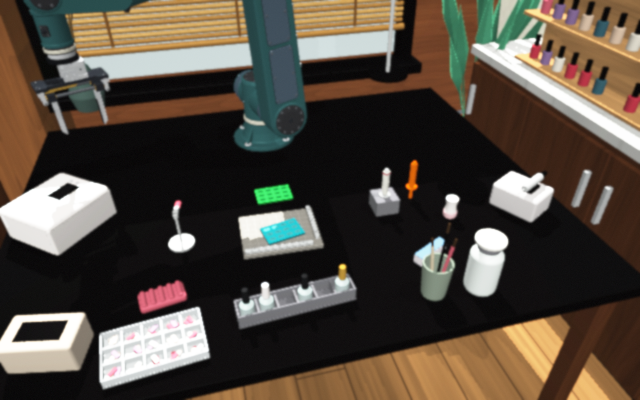

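View pics/top0.png

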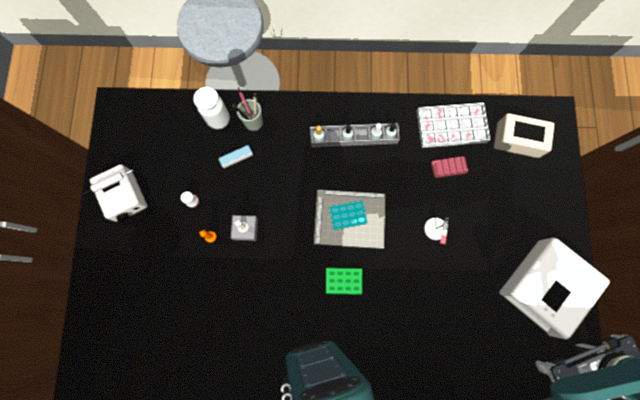

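Candidates: for the plate, teal at top (348,215) versus green at (344,281), so teal. For the pusher, the white handle at top (243,227) versus orange at (208,236), so the white one. I'll check both in close crops.

Run:
```python
import cv2,numpy as np
t=cv2.imread("pics/top0.png");s=cv2.imread("pics/scene0.png")
a=cv2.resize(t[180:260,305:395],None,fx=6,fy=6,interpolation=cv2.INTER_CUBIC)[:480]
b=cv2.resize(t[205:255,190:265],None,fx=6,fy=6,interpolation=cv2.INTER_CUBIC)
cv2.imwrite("pics/ca.png",a);cv2.imwrite("pics/cb.png",b)
cv2.imwrite("pics/cc.png",cv2.resize(s[150:270,230:430],None,fx=4,fy=4,interpolation=cv2.INTER_CUBIC))
```

```text
(no output)
```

View pics/ca.png

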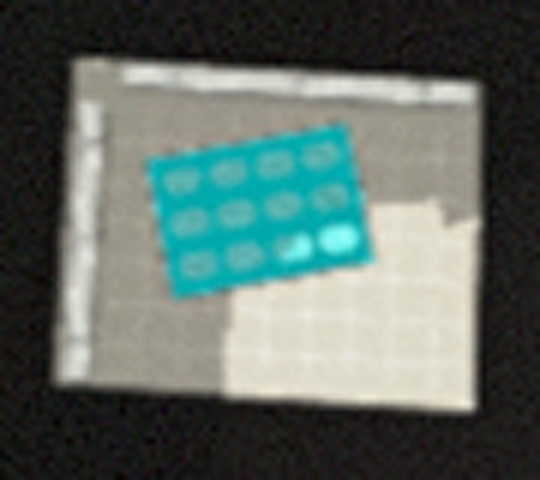

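View pics/cb.png

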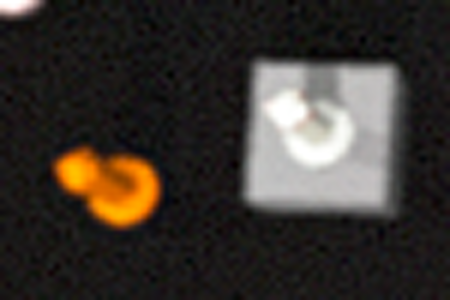

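View pics/cc.png

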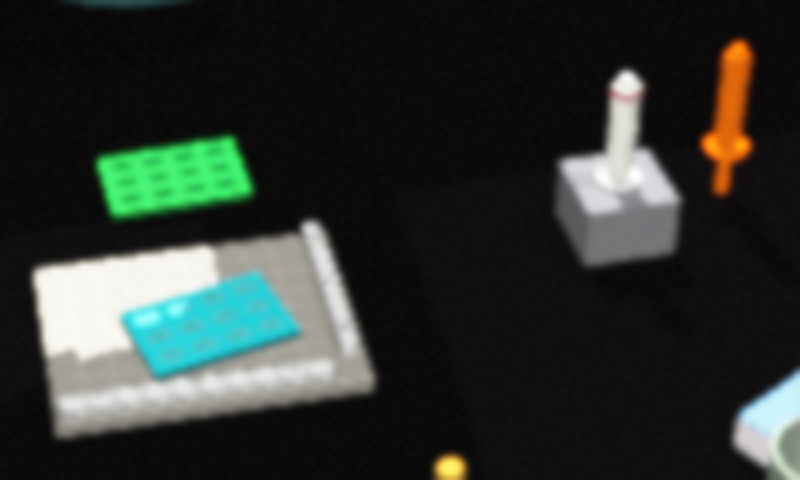

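The crops confirm the choices. The long rail runs along the top of the view (world +x side), the short rail is on the left (world +y), and the white pusher is in the grey stand. Next I'll measure them.

```bash
cat > h.py <<'E'
import cv2,numpy as np
from bench import robot
from scipy.spatial.transform import Rotation as R
def rays(s,px,fish=False):
    K=np.array(s["intrinsics"],float);T=np.array(s["world_from_camera"])
    px=np.array(px,float).reshape(-1,1,2)
    n=(cv2.fisheye.undistortPoints(px,K,np.zeros(4)) if fish else cv2.undistortPoints(px,K,None)).reshape(-1,2)
    d=np.c_[n,np.ones(len(n))]@T[:3,:3].T
    return T[:3,3],d
def onz(s,px,z,fish=False):
    o,d=rays(s,px,fish); return o+d*((z-o[2])/d[:,2])[:,None]
def two(o1,d1,o2,d2):
    A=np.c_[d1,-d2];t=np.linalg.lstsq(A,o2-o1,rcond=None)[0]
    p,q=o1+d1*t[0],o2+d2*t[1];return (p+q)/2,np.linalg.norm(p-q)
def proj(s,P,fish=False):
    K=np.array(s["intrinsics"],float);T=np.linalg.inv(np.array(s["world_from_camera"]))
    P=np.array(P,float).reshape(-1,3)
    rv=cv2.Rodrigues(T[:3,:3])[0];tv=T[:3,3].copy()
    if fish: return cv2.fisheye.projectPoints(P.reshape(-1,1,3),rv,tv,K,np.zeros(4))[0].reshape(-1,2)
    return cv2.projectPoints(P,rv,tv,K,None)[0].reshape(-1,2)
def hsv(s): return cv2.cvtColor(np.ascontiguousarray(s["image"]),cv2.COLOR_RGB2HSV)
def big(m,roi=None):
    if roi: 
        k=np.zeros_like(m);x0,y0,x1,y1=roi;k[y0:y1,x0:x1]=m[y0:y1,x0:x1];m=k
    c=max(cv2.findContours(m,cv2.RETR_EXTERNAL,cv2.CHAIN_APPROX_NONE)[0],key=cv2.contourArea);return c
E
python3 - <<'E'
from h import *
np.set_printoptions(precision=4,suppress=True)
s=robot.snapshot("top");h=hsv(s)
pl=cv2.inRange(h,(80,90,60),(100,255,255))
c=big(pl,(310,180,395,260));P=onz(s,c[:,0,:],.018)
r=cv2.minAreaRect((P[:,:2]*1000).astype(np.float32));print("plate",r)
bd=cv2.inRange(h,(0,0,60),(180,255,255))
c=big(bd,(305,180,395,260));P=onz(s,c[:,0,:],.012)
r=cv2.minAreaRect((P[:,:2]*1000).astype(np.float32));print("board",r)
c=big(bd,(225,208,262,245));print("stand",cv2.minAreaRect((onz(s,c[:,0,:],.044)[:,:2]*1000).astype(np.float32)))
# pusher collar centre pix in crop (318,133)/6+(190,205); cap (288,106)
print("collar",onz(s,[[190+318/6,205+133/6]],.048),"cap",onz(s,[[190+285/6,205+105/6]],.128))
sc=robot.snapshot("scene")
print("scene collar",onz(sc,[[230+619/4,150+175/4]],.048),"cap",onz(sc,[[230+627/4,150+75/4]],.128))
E
```

```text
plate ((554.057861328125, -42.39137649536133), (69.43732452392578, 100.05997467041016), 12.618624687194824)
board ((543.9658203125, -48.57273864746094), (204.64759826660156, 164.62710571289062), 87.65808868408203)
stand ((506.0616149902344, 253.50094604492188), (70.84038543701172, 72.78028106689453), 1.2410376071929932)
collar [[0.5062 0.2532 0.048 ]] cap [[0.5071 0.253  0.128 ]]
scene collar [[0.5061 0.2559 0.048 ]] cap [[0.5049 0.2559 0.128 ]]
```

```bash
cat >> h.py <<'E'
def tool():
    o=robot.get_obs(); return np.array(o["tool_pos"]),R.from_euler("xyz",o["ee_rot"]).as_matrix(),o
def to(target):
    p,M,o=tool(); return M.T@(np.array(target)-p)
E
python3 - <<'E'
from h import *
np.set_printoptions(precision=4,suppress=True)
p,M,o=tool();print(M,p);print(to([.43,.25,.24]))
E
```

```text
[[-0.0004  0.3698 -0.9291]
 [ 0.0012 -0.9291 -0.3698]
 [-1.     -0.0013 -0.0001]] [ 0.2033 -0.5107  0.1713]
[-0.0679 -0.623  -0.492 ]
```

Request:
send_rows(
  increments=[
    [1,-0.01,-0.031,-0.025,0],
    [1,-0.02,-0.062,-0.049,0],
    [1,-0.035,-0.093,-0.074,0],
    [1,-0.05,-0.124,-0.098,0],
    [1,-0.068,-0.156,-0.123,0],
  ],
)

```text
time: 0.62
tool_pos: [0.2588, -0.3219, 0.2382]
ee_rot: [-1.568, 1.569, 1.952]
wrist_force: [-0.3, -0.9, 0.3]
width: 0.0938
```

Request:
send_rows(
  increments=[
    [1,0,-0.031,-0.025,0],
    [1,0,-0.062,-0.049,0],
    [1,0,-0.093,-0.074,0],
    [1,0,-0.124,-0.098,0],
    [1,0,-0.156,-0.123,0],
  ],
)

```text
time: 1.03
tool_pos: [0.3154, -0.1319, 0.2384]
ee_rot: [2.177, 1.57, -0.587]
wrist_force: [1.7, -0.1, -0.0]
width: 0.0941
```

Run:
```python
from h import *
np.set_printoptions(precision=4,suppress=True)
s=robot.snapshot("wrist");cv2.imwrite("pics/w1.png",s["image"][:,:,::-1]);print(s["intrinsics"],s["world_from_camera"])
p,M,o=tool();print(o["time"],p,M,o["joint_positions"],o["wrist_force"])
```

```text
[[309.7069   0.     322.418 ]
 [  0.     309.7069 199.3321]
 [  0.       0.       1.    ]] [[ 0.3681 -0.9018 -0.2263  0.3815]
 [-0.9298 -0.3568 -0.0905 -0.1061]
 [ 0.0009  0.2437 -0.9699  0.4526]
 [ 0.      0.      0.      1.    ]]
1.0833 [ 0.3175 -0.1244  0.2389] [[ 0.0035  0.3808 -0.9246]
 [ 0.0052 -0.9246 -0.3808]
 [-1.     -0.0035 -0.0052]] [-0.5474 -0.3909  1.6541  0.0066  1.8781  0.6347] [ 0.1447  3.1151 -0.0759]
```

View pics/w1.png

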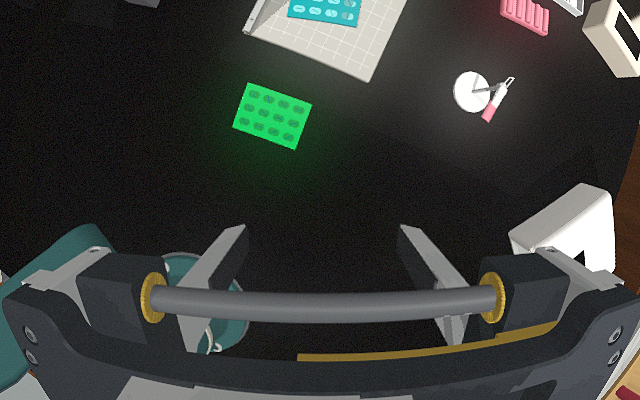

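Run:
```python
from h import *
np.set_printoptions(precision=4,suppress=True)
print(to([.37,-.05,.25]))
p,M,o=tool();print(M.T@np.array([.03,.25,-.01]))
```

```text
[-0.0105 -0.0489 -0.0769]
[ 0.0114 -0.2197 -0.1229]
```

Request:
send_rows(
  increments=[
    [1,-0.005,-0.02,-0.03,0],
    [1,-0.01,-0.038,-0.058,0],
    [1,-0.01,-0.049,-0.077,0],
    [1,-0.01,-0.049,-0.077,0],
  ],
)

```text
time: 1.42
tool_pos: [0.3704, -0.0571, 0.2482]
ee_rot: [-2.306, 1.569, 1.22]
wrist_force: [-0.4, -0.2, -0.0]
width: 0.094
```

Run:
```python
from h import *
np.set_printoptions(precision=4,suppress=True)
s=robot.snapshot("wrist");cv2.imwrite("pics/w2.png",s["image"][:,:,::-1]);np.savez("pics/w2.npz",**s)
p,M,o=tool();print(o["time"],p,o["wrist_force"])
```

```text
1.4667 [ 0.3693 -0.0586  0.2481] [-0.9322 -0.193   0.2237]
```

View pics/w2.png

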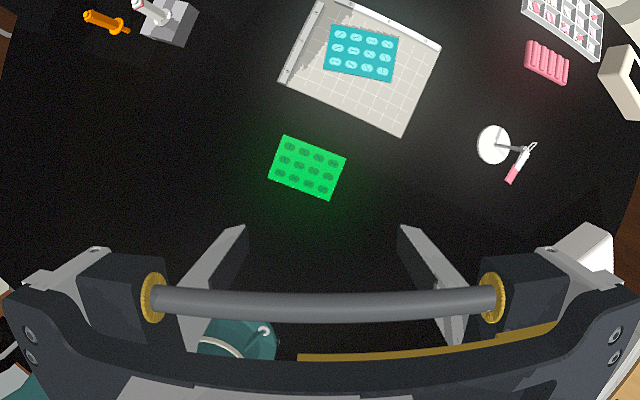

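The wrist view shows the whole board (near corners (278,82) and (402,137), far right (441,46)) with the plate at (362,52).

Run:
```python
from h import *
np.set_printoptions(precision=4,suppress=True)
s=dict(np.load("pics/w2.npz"));h=hsv(s)
pl=cv2.inRange(h,(80,90,60),(100,255,255));c=big(pl,(300,0,420,100));P=onz(s,c[:,0,:],.018,True)
print("plate",cv2.minAreaRect((P[:,:2]*1000).astype(np.float32)))
# teal includes side? board corners refined by edges
bd=cv2.inRange(h,(0,0,55),(180,255,255));c=big(bd,(270,0,455,145))
cv2.imwrite("pics/w2b.png",cv2.resize(s["image"][0:150,260:460,::-1],None,fx=4,fy=4))
hull=cv2.convexHull(c);e=cv2.approxPolyDP(hull,4,True)[:,0];print(e.tolist())
print(onz(s,e,.012,True)*1000)
```

```text
plate ((554.0680541992188, -42.527748107910156), (70.3006820678711, 99.27479553222656), 11.491250038146973)
[[454, 21], [454, 144], [279, 144], [275, 65], [298, 4], [433, 0]]
[[ 671.9579 -155.3424   12.    ]
 [ 488.9429 -228.074    12.    ]
 [ 384.9191   16.8766   12.    ]
 [ 491.4415   65.5174   12.    ]
 [ 592.6071   71.1763   12.    ]
 [ 688.536  -112.3616   12.    ]]
```

View pics/w2b.png

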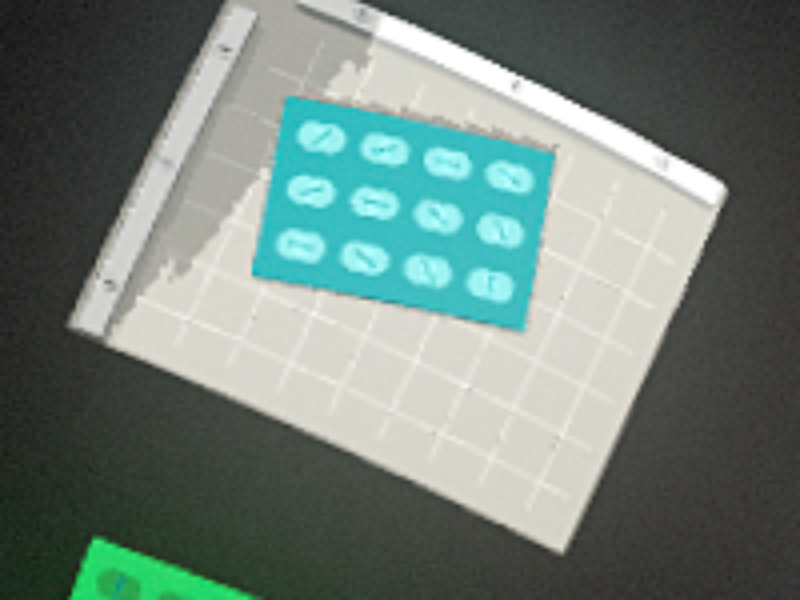

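Run:
```python
from h import *
np.set_printoptions(precision=2,suppress=True)
s=dict(np.load("pics/w2.npz"));t=robot.snapshot("top")
f=lambda l:[[260+a/4,b/4] for a,b in l]
print("wrist z12",onz(s,f([(110,345),(565,552),(725,205),(555,325) ]),.012,True)*1000)
print("plate z18",onz(s,f([(287,97),(555,150),(523,330),(253,275)]),.018,True)*1000)
g=lambda l:[[305+a/6,180+b/6] for a,b in l]
print("top z12 corners NL,NR,FR,FL",onz(t,g([(55,385),(475,410),(483,82),(73,58)]),.012)*1000)
print("plate z18 top",onz(t,g([(148,158),(348,124),(373,262),(172,298)]),.018)*1000)
# line fits for board edges in wrist: gradient via threshold V
h=hsv(s);v=cv2.GaussianBlur(h[:,:,2],(3,3),0)
def edge(p,q,n=25):
    # subpixel crossing along normal, p,q px
    p=np.array(p,float);q=np.array(q,float);d=(q-p)/np.linalg.norm(q-p);nn=np.array([-d[1],d[0]]);out=[]
    for a in np.linspace(.08,.92,n):
        c=p+a*(q-p);u=np.arange(-4,4.01,.1);pts=(c+u[:,None]*nn).astype(np.float32)
        val=cv2.remap(v.astype(np.float32),pts[:,0].reshape(1,-1),pts[:,1].reshape(1,-1),1)[0]
        gr=np.abs(np.gradient(cv2.GaussianBlur(val.reshape(1,-1),(0,0),5)[0]));out.append(c+u[gr.argmax()]*nn)
    return np.array(out)
def line(px,z):
    P=onz(s,px,z,True)[:,:2]*1000;vx,vy,x,y=cv2.fitLine(P.astype(np.float32),cv2.DIST_HUBER,0,.01,.01).ravel()
    r=(P-[x,y])@[-vy,vx];return np.array([x,y]),np.array([vx,vy]),r.std()
def X(l,m):
    a=np.linalg.solve(np.c_[l[1],-m[1]],m[0]-l[0]);return l[0]+a[0]*l[1]
near=line(edge(*f([(110,345),(565,552)])),.012);right=line(edge(*f([(565,552),(725,205)])),.012)
for n,l in(("near",near),("right",right)):print(n,l[0],np.degrees(np.arctan2(l[1][1],l[1][0])),l[2])
print("NR corner",X(near,right))
```

```text
wrist z12 [[ 468.16   36.34   12.  ]
 [ 461.75 -146.04   12.  ]
 [ 612.86 -153.16   12.  ]
 [ 538.23 -109.83   12.  ]]
plate z18 [[577.68  11.99  18.  ]
 [599.44 -84.52  18.  ]
 [530.03 -98.68  18.  ]
 [509.92  -2.24  18.  ]]
top z12 corners NL,NR,FR,FL [[ 466.54   53.32   12.  ]
 [ 458.95 -147.28   12.  ]
 [ 619.55 -152.77   12.  ]
 [ 627.22   48.39   12.  ]]
plate z18 top [[576.84  10.87  18.  ]
 [595.79 -85.99  18.  ]
 [528.31 -98.03  18.  ]
 [508.8   -1.76  18.  ]]
near [464.91 -42.7 ] 87.57132 0.09668775512299754
right [ 533.22 -147.68] -2.2384398 0.18912324410894768
NR corner [ 460.57 -144.84]
```

Both views put the board centre at about (0.5443,-0.049) m with yaw -2.35°. The plate is about 14.5° askew, its -y end nearest the long rail. Next I'll go look at the pusher.

Run:
```python
from h import *
np.set_printoptions(precision=4,suppress=True)
print(to([.40,.21,.25]))
```

```text
[-0.0021 -0.2386 -0.1291]
```

Request:
send_rows(
  increments=[
    [1,0,-0.035,-0.018,0],
    [1,0,-0.07,-0.037,0],
    [1,0,-0.105,-0.056,0],
    [1,0,-0.14,-0.075,0],
    [1,0,-0.17,-0.09,0],
  ],
)

```text
time: 1.93
tool_pos: [0.3896, 0.1321, 0.2483]
ee_rot: [1.903, 1.57, -0.861]
wrist_force: [1.2, -0.4, 0.3]
width: 0.0945
```

Request:
send_rows(
  increments=[
    [1,0,-0.03,-0.018,0],
    [1,0,-0.055,-0.03,0],
    [1,0,-0.068,-0.039,0],
    [1,0,-0.068,-0.039,0],
  ],
)

```text
time: 2.27
tool_pos: [0.4011, 0.21, 0.2476]
ee_rot: [-0.185, 1.569, -2.946]
wrist_force: [0.3, -1.1, 0.2]
width: 0.0939
```

Run:
```python
from h import *
np.set_printoptions(precision=4,suppress=True)
s=robot.snapshot("wrist");cv2.imwrite("pics/w3.png",s["image"][:,:,::-1]);np.savez("pics/w3.npz",**s)
p,M,o=tool();print(o["time"],p,M,o["joint_positions"],o["wrist_force"],s["world_from_camera"][:3,3])
```

```text
2.3167 [0.4009 0.2085 0.2477] [[-0.0014  0.3702 -0.929 ]
 [-0.0014 -0.929  -0.3702]
 [-1.      0.0008  0.0018]] [ 0.3548 -0.1332  1.438  -0.0009  1.8386  1.5461] [-0.3561 -0.6445  0.6303] [0.4675 0.236  0.4616]
```

View pics/w3.png

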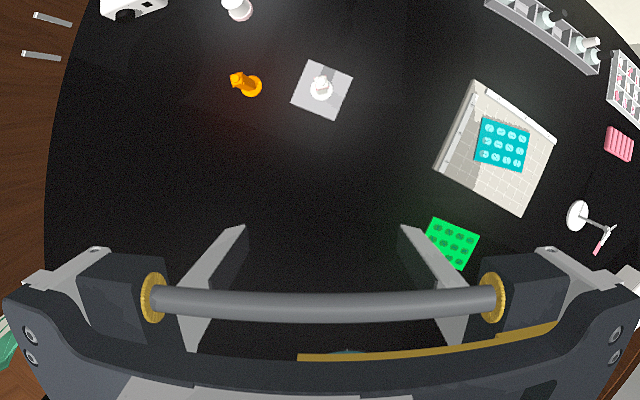

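Run:
```python
import cv2
t=cv2.imread("pics/w3.png");cv2.imwrite("pics/w3b.png",cv2.resize(t[50:130,280:370],None,fx=7,fy=7,interpolation=cv2.INTER_CUBIC))
```

```text
(no output)
```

View pics/w3b.png

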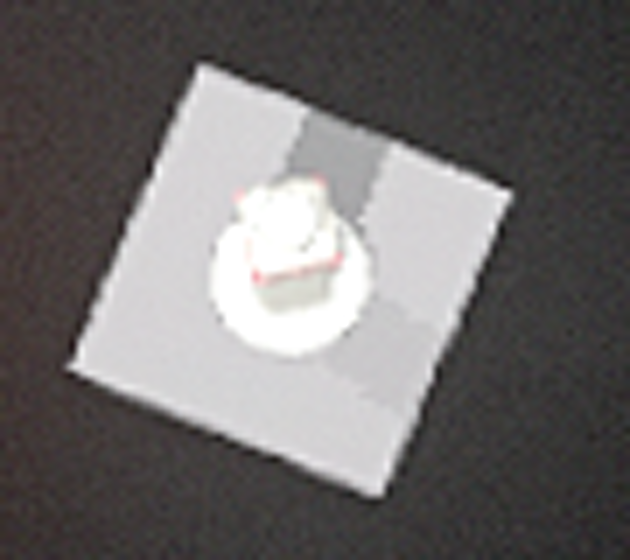

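Run:
```python
from h import *
np.set_printoptions(precision=2,suppress=True)
s=dict(np.load("pics/w3.npz"));f=lambda l:[[280+a/7,50+b/7] for a,b in l]
P=onz(s,f([(252,280),(340,258),(322,180),(240,198)]),.123,True)*1000;print(P,P.mean(0))
for i in range(4):
    d=P[(i+1)%4]-P[i];print(np.linalg.norm(d),np.degrees(np.arctan2(d[1],d[0])))
print("collar",onz(s,f([(291,274),(211,274),(372,274),(291,353)]),.048,True)*1000)
Q=onz(s,f([(203,63),(513,190),(382,497),(70,370)]),.044,True)*1000;print("stand",Q,Q.mean(0))
```

```text
[[498.06 255.7  123.  ]
 [506.31 244.42 123.  ]
 [516.79 251.59 123.  ]
 [509.47 262.24 123.  ]] [507.66 253.49 123.  ]
13.973851152460508 -53.826191305705585
12.695887457671127 34.360527459802405
12.93049911605271 124.49277922532369
13.149114528182542 -150.16010974593365
collar [[508.6  253.68  48.  ]
 [503.09 267.67  48.  ]
 [514.3  239.57  48.  ]
 [494.49 248.05  48.  ]]
stand [[541.61 284.9   44.  ]
 [540.43 220.92  44.  ]
 [475.43 221.77  44.  ]
 [476.51 286.23  44.  ]] [508.49 253.46  44.  ]
```

Run:
```python
from h import *
np.set_printoptions(precision=4,suppress=True)
print(to([.5075,.2537,.20]))
s=dict(np.load("pics/w3.npz"));print(onz(s,[[255,92]],.01,True))
```

```text
[ 0.0475 -0.0026 -0.1158]
[[0.4748 0.3448 0.01  ]]
```

Request:
send_rows(
  increments=[
    [1,0.01,0,-0.035,-0.1],
    [1,0.02,0,-0.07,-0.2],
    [1,0.035,-0.003,-0.1,-0.235],
    [1,0.047,-0.003,-0.116,-0.235],
    [1,0.047,-0.003,-0.116,-0.235],
  ],
)

```text
time: 2.73
tool_pos: [0.5085, 0.2521, 0.1967]
ee_rot: [-0.106, 1.563, -2.638]
wrist_force: [-0.6, -1.6, -1.1]
width: 0.0939
```

Run:
```python
from h import *
np.set_printoptions(precision=4,suppress=True)
s=robot.snapshot("wrist");cv2.imwrite("pics/w4.png",s["image"][:,:,::-1]);np.savez("pics/w4.npz",**s)
p,M,o=tool();print(o["time"],p,M,o["joint_positions"],np.degrees(np.arctan2(M[1,1],M[0,1])));print(to([.5075,.2537,.055]))
```

```text
2.7833 [0.5075 0.2521 0.1987] [[-0.0053  0.5733 -0.8193]
 [-0.003  -0.8194 -0.5733]
 [-1.     -0.0006  0.006 ]] [ 0.3616  0.1263  1.2754 -0.0009  1.7459  1.3217] -55.0201725891862
[ 0.1437 -0.0012 -0.0018]
```

View pics/w4.png

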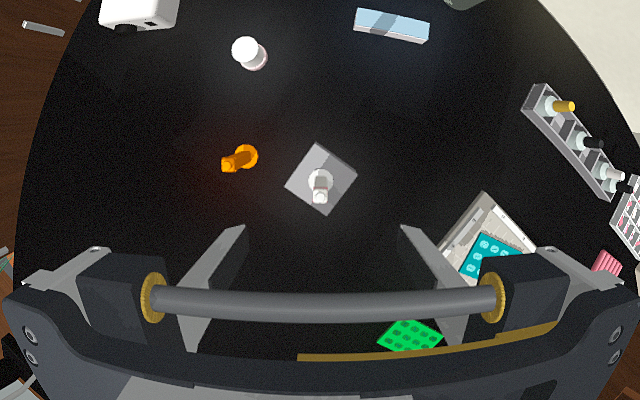

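Run:
```python
from h import *
np.set_printoptions(precision=4,suppress=True)
s=dict(np.load("pics/w4.npz"));print(proj(s,[[.5075,.2537,.048],[.5075,.2537,.123],[.5075,.2537,.18]],True))
i=s["image"][130:225,275:365,::-1];cv2.imwrite("pics/w4b.png",cv2.resize(i,None,fx=6,fy=6,interpolation=cv2.INTER_CUBIC))
```

```text
[[320.4401 181.7514]
 [319.8869 197.1286]
 [319.2489 215.0155]]
```

View pics/w4b.png

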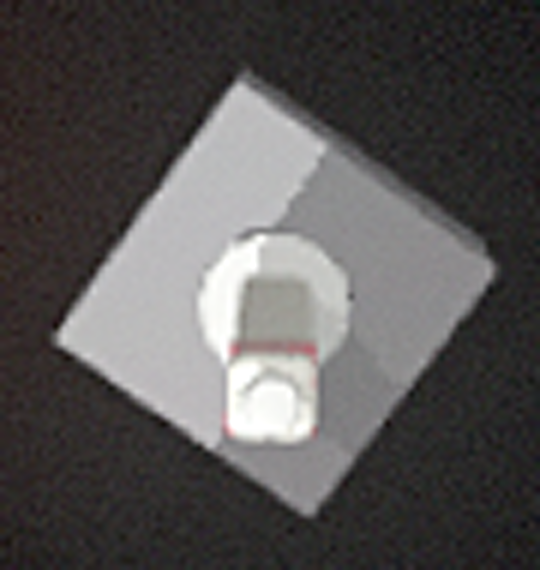

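Request:
send_rows(
  increments=[
    [1,0.03,-0.001,-0.0025,0],
    [1,0.07,-0.001,-0.0025,0],
    [1,0.105,-0.001,-0.0025,0],
    [1,0.135,-0.001,-0.0025,0],
    [1,0.144,-0.001,-0.0025,0],
  ],
)

```text
time: 3.2
tool_pos: [0.5053, 0.2541, 0.0534]
ee_rot: [-0.176, 1.563, -2.705]
wrist_force: [-0.8, -0.6, -1.0]
width: 0.0938
```

Request:
send_rows(
  increments=[
    [0,0,0,0,0],
    [-0.4,0,0,0,0],
    [-1,0,0,0,0],
    [-1,0,0,0,0],
    [-1,0,0,0,0],
  ],
)

```text
time: 3.62
tool_pos: [0.5105, 0.2576, 0.06]
ee_rot: [2.878, 1.566, 0.351]
wrist_force: [0.2, 0.1, 0.5]
width: 0.0642
```

Request:
send_rows(
  increments=[
    [-1,0,0,0,0],
    [-1,0,0,0,0],
    [-1,0,0,0,0],
  ],
)

```text
time: 3.87
tool_pos: [0.5091, 0.2573, 0.0577]
ee_rot: [2.718, 1.57, 0.19]
wrist_force: [0.4, 0.4, -0.2]
width: 0.0441
```

Run:
```python
from h import *
np.set_printoptions(precision=4,suppress=True)
p,M,o=tool();print(o["time"],p,M,o["wrist_force"],o["width"])
for n in ("wrist","scene"):
    s=robot.snapshot(n);cv2.imwrite(f"pics/{n}5.png",s["image"][:,:,::-1])
```

```text
3.8667 [0.5091 0.2573 0.0577] [[ 0.0005  0.5761 -0.8174]
 [ 0.0001 -0.8174 -0.5761]
 [-1.      0.0002 -0.0005]] [ 0.4201  0.4146 -0.2069] 0.044114266293332184
```

View pics/wrist5.png

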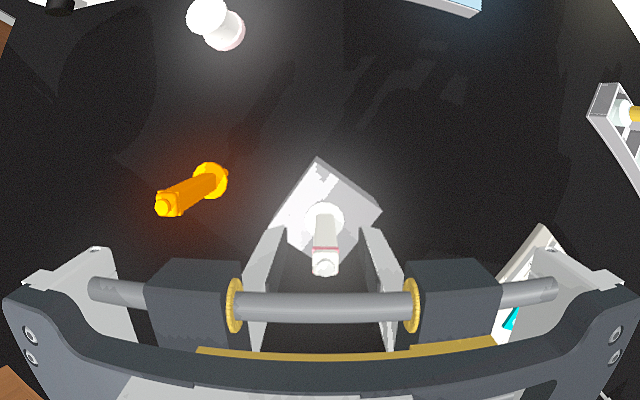

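Request:
send_rows(
  increments=[
    [-1,0,0,0,0],
    [-1,0,0,0,0],
    [-1,0,0,0,0],
    [-1,0,0,0,0],
    [-1,0,0,0,0],
  ],
)

```text
time: 4.38
tool_pos: [0.5089, 0.2571, 0.0572]
ee_rot: [-0.002, 1.57, -2.53]
wrist_force: [0.1, 0.1, -0.6]
width: 0.0136
```

Run:
```python
from h import *
np.set_printoptions(precision=4,suppress=True)
p,M,o=tool();print(o["time"],p,M,o["wrist_force"],o["width"],o["qvel"])
s=robot.snapshot("wrist");cv2.imwrite(f"pics/wrist6.png",s["image"][:,:,::-1])
```

```text
4.3833 [0.5089 0.2571 0.0572] [[-0.0003  0.576  -0.8174]
 [-0.0002 -0.8174 -0.576 ]
 [-1.     -0.      0.0004]] [ 0.0607  0.1415 -0.5705] 0.013583266746088072 [ 0.0002  0.0001 -0.0009  0.0005 -0.0015  0.0019]
```

View pics/wrist6.png

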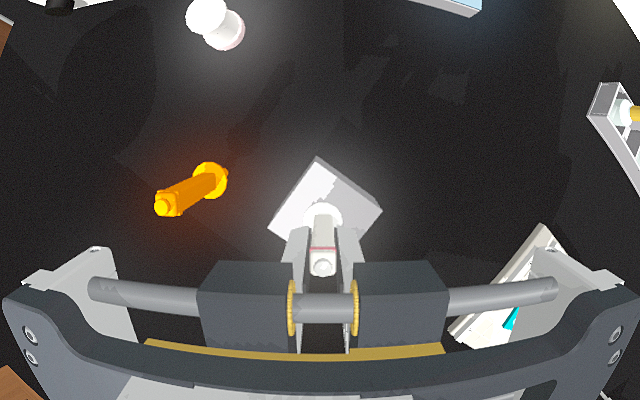

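Gripped (opening 13.6 mm, which fits the 14 mm handle). With the pusher home, TCP is (0.5089, 0.2571, 0.0572), so tip end z = TCP z − 0.0492. Now I'll lift it straight up.

Request:
send_rows(
  increments=[
    [-1,-0.01,0,0,0],
    [-1,-0.03,0,0,0],
    [-1,-0.06,0,0,0],
    [-1,-0.085,0,0,0],
    [-1,-0.1,0,0,0],
  ],
)

```text
time: 4.85
tool_pos: [0.5103, 0.2577, 0.1619]
ee_rot: [2.883, 1.565, 0.355]
wrist_force: [-0.2, 0.8, -0.0]
width: 0.0137
```

Request:
send_rows(
  increments=[
    [-1,0,0,0,0],
    [-1,0,0,0,0],
  ],
)

```text
time: 5.02
tool_pos: [0.5096, 0.2574, 0.1588]
ee_rot: [2.86, 1.568, 0.332]
wrist_force: [-0.5, 0.2, -0.6]
width: 0.0139
```

Run:
```python
from h import *
np.set_printoptions(precision=4,suppress=True)
p,M,o=tool();print(o["time"],p,o["wrist_force"],o["width"])
for n in ("wrist","scene","top"):
    s=robot.snapshot(n);np.savez(f"pics/{n}7.npz",**s);cv2.imwrite(f"pics/{n}7.png",s["image"][:,:,::-1])
    if n!="wrist":
        q=proj(s,[p-[0,0,.02]])[0].astype(int);print(n,q);i=s["image"][max(0,q[1]-45):q[1]+45,q[0]-50:q[0]+50,::-1];cv2.imwrite(f"pics/{n}7b.png",cv2.resize(i,None,fx=6,fy=6,interpolation=cv2.INTER_CUBIC))
```

```text
5.0167 [0.5096 0.2574 0.1588] [-0.4844  0.1751 -0.6313] 0.013851794032954803
scene [388 166]
top [235 220]
```

View pics/wrist7.png

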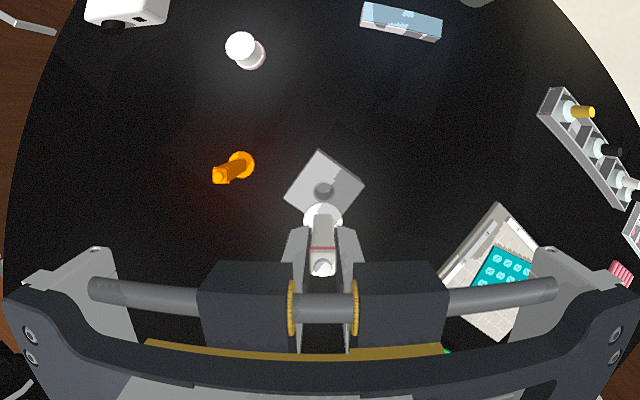

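View pics/scene7b.png

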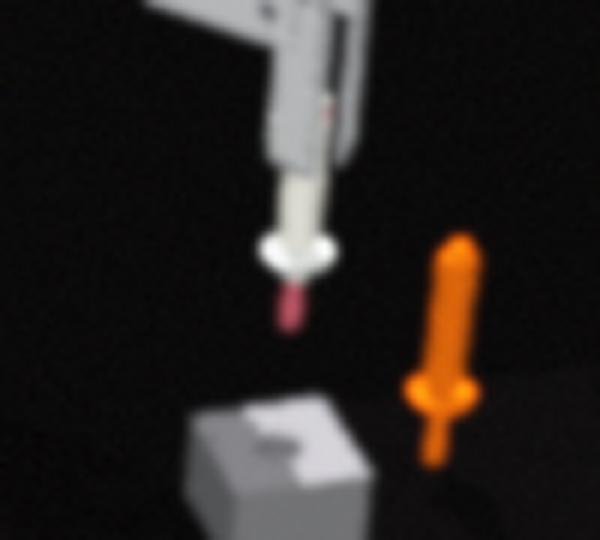

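View pics/top7b.png

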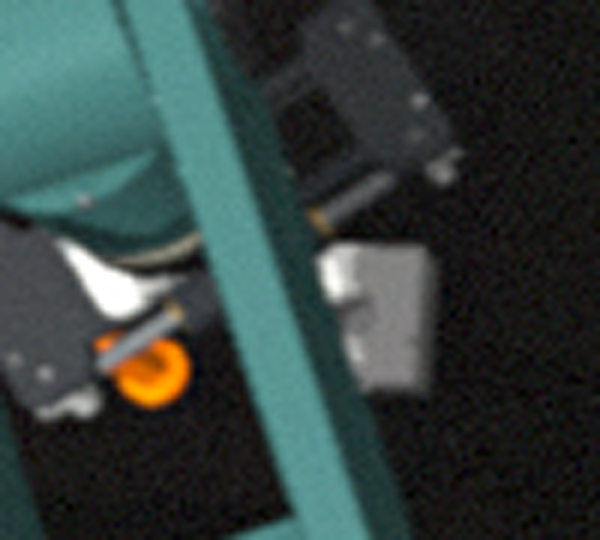

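Run:
```python
from h import *
np.set_printoptions(precision=2,suppress=True)
p=np.array([.5096,.2574,.1588]);z0=p[2]-.0492
s=dict(np.load("pics/scene7.npz"));x0,y0=388-50,166-45
q=proj(s,[[p[0],p[1],z0+a] for a in (0,.0045,.013,.026,.038,.045,.055)]);print((q-[x0,y0])*6)
r=cv2.inRange(hsv(s),(165,80,60),(180,255,255));print("rose rows: (row,xmean,n)")
for y in range(165,180):
    i=np.where(r[y,370:405])[0]
    if len(i):print(y,(y-y0)*6,(i.mean()+370-x0)*6+3,len(i))
w=proj(s,[[p[0],p[1],z0],[p[0],p[1]+.001,z0],[p[0]+.001,p[1],z0]]);print((w[1:]-w[0])*6)
```

```text
[[296.42 326.62]
 [297.19 318.06]
 [298.64 301.81]
 [300.9  276.7 ]
 [303.   253.26]
 [304.24 239.47]
 [306.02 219.6 ]]
rose rows: (row,xmean,n)
168 282 288.0 2
169 288 291.0 5
170 294 291.0 5
171 300 291.0 5
172 306 291.0 5
173 312 291.0 5
174 318 291.0 5
175 324 288.0 4
176 330 291.0 1
[[ 2.11 -0.32]
 [ 0.81  1.17]]
```

Request:
send_rows(
  increments=[
    [-1,0,0.03,0.022,-0.115],
    [-1,0,0.06,0.045,-0.23],
    [-1,0,0.09,0.068,-0.345],
    [-1,0,0.12,0.09,-0.46],
  ],
)

```text
time: 5.5
tool_pos: [0.5031, 0.1065, 0.1553]
ee_rot: [-0.902, 1.567, -2.965]
wrist_force: [1.2, 0.3, 0.7]
width: 0.0138
```

Run:
```python
from h import *
np.set_printoptions(precision=4,suppress=True)
p,M,o=tool();print(o["time"],p,M,o["joint_positions"],np.degrees(np.arctan2(M[1,1],M[0,1])));print(to([.497,-.038,.10]))
```

```text
5.5 [0.5031 0.1065 0.1553] [[-0.0036  0.8811 -0.473 ]
 [-0.0006 -0.473  -0.8811]
 [-1.     -0.0028  0.0022]] [ 0.0986  0.0144  1.4797 -0.0003  1.6511  0.5913] -28.228662849348634
[0.0555 0.0632 0.1301]
```

Request:
send_rows(
  increments=[
    [-1,0.005,0.016,0.033,-0.115],
    [-1,0.015,0.032,0.065,-0.23],
    [-1,0.035,0.048,0.098,-0.345],
    [-1,0.05,0.063,0.13,-0.454],
    [-1,0.05,0.063,0.13,-0.454],
  ],
)

```text
time: 5.92
tool_pos: [0.4936, -0.0413, 0.1019]
ee_rot: [-1.36, 1.561, -2.979]
wrist_force: [0.0, -0.2, -0.5]
width: 0.014
```

Request:
send_rows(
  increments=[
    [-1,0,0,0,0],
    [-1,0,0,0,0],
    [-1,0,0,0,0],
    [-1,0,0,0,0],
  ],
)

```text
time: 6.25
tool_pos: [0.4982, -0.035, 0.108]
ee_rot: [1.691, 1.57, 0.076]
wrist_force: [-1.0, 0.1, -1.2]
width: 0.0136
```

Run:
```python
from h import *
np.set_printoptions(precision=4,suppress=True)
p,M,o=tool();print(o["time"],p,o["wrist_force"],np.degrees(np.arctan2(M[1,1],M[0,1])));print(to([.497,-.038,.0625]))
for n in ("wrist","scene","top"):
    s=robot.snapshot(n);np.savez(f"pics/{n}8.npz",**s);cv2.imwrite(f"pics/{n}8.png",s["image"][:,:,::-1])
i=cv2.imread("pics/scene8.png")[130:270,220:360];cv2.imwrite("pics/scene8b.png",cv2.resize(i,None,fx=4,fy=4,interpolation=cv2.INTER_CUBIC))
```

```text
6.25 [ 0.4982 -0.035   0.108 ] [-0.9732  0.1165 -1.1797] -2.5044809054162247
[ 0.0455 -0.0011  0.003 ]
```

View pics/scene8b.png

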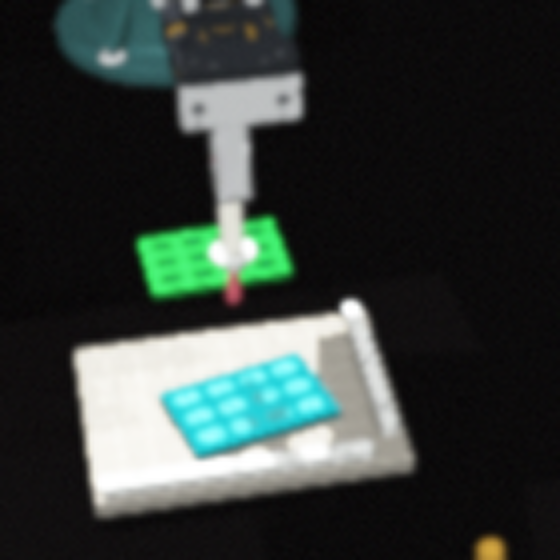

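View pics/wrist8.png

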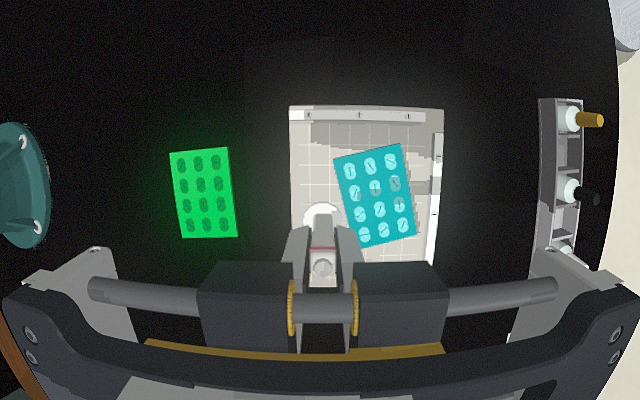

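Run:
```python
from h import *
np.set_printoptions(precision=1,suppress=True)
s=dict(np.load("pics/scene8.npz"));r=cv2.inRange(hsv(s),(165,80,60),(180,255,255))
for y in range(196,210):
    i=np.where(r[y,265:295])[0]
    if len(i):print(y,i.mean()+265,len(i))
z=.108-.0492
print(proj(s,[[.4982,-.035,z],[.4982,-.035,z+.01],[.4982,-.035,z+.038]]))
print(onz(s,[[278,204.5]],z)*1000)
```

```text
201 278.0 1
202 278.5 4
203 278.0 5
204 278.0 5
205 277.5 4
206 277.5 2
[[280.  205.1]
 [279.8 202. ]
 [279.2 193.2]]
[[494.2 -39.5  58.8]]
```

Request:
send_rows(
  increments=[
    [-1,0.01,0,0.001,0],
    [-1,0.025,0,0.001,0],
    [-1,0.038,-0.001,0.002,0],
    [-1,0.0425,-0.001,0.003,0],
    [-1,0.0425,-0.001,0.003,0],
  ],
)

```text
time: 6.82
tool_pos: [0.495, -0.039, 0.0628]
ee_rot: [-1.665, 1.567, 3.002]
wrist_force: [0.4, -0.5, -0.5]
width: 0.014
```

Request:
send_rows(
  increments=[
    [-1,0,0,0,0],
    [-1,0,0,0,0],
    [-1,0,0,0,0],
    [-1,0,0,0,0],
  ],
)

```text
time: 7.15
tool_pos: [0.4971, -0.0394, 0.0658]
ee_rot: [1.398, 1.569, -0.218]
wrist_force: [0.6, 0.2, -0.6]
width: 0.0137
```

```bash
cat > st.py <<'E'
from h import *
import sys
np.set_printoptions(precision=4,suppress=True)
p,M,o=tool();ex=np.array([.99916,-.041]);ey=np.array([.041,.99916])
b=np.array([p[0]-.5443,p[1]+.049]);f=np.array(o["wrist_force"])
print("t",round(o["time"],2),"tcp",p,"board mm",b@ex*1000,b@ey*1000,"tipz",p[2]-.0492,"F",f,"Fbx",f[:2]@ex,"Fby",f[:2]@ey,"yaw",np.degrees(np.arctan2(M[1,1],M[0,1])))
print("tool axes y",M[:,1],"z",M[:,2])
if len(sys.argv)>1:
    n=sys.argv[1];s=robot.snapshot("scene");np.savez(f"pics/s{n}.npz",**s);cv2.imwrite(f"pics/s{n}.png",cv2.resize(s["image"][130:270,220:360,::-1],None,fx=4,fy=4,interpolation=cv2.INTER_CUBIC))
    s=robot.snapshot("wrist");np.savez(f"pics/v{n}.npz",**s);cv2.imwrite(f"pics/v{n}.png",s["image"][:,:,::-1])
E
python3 st.py 9
```

```text
t 7.15 tcp [ 0.4971 -0.0394  0.0658] board mm -47.51930852265389 7.657537755281984 tipz 0.016580169229787937 F [ 0.579   0.2323 -0.5872] Fbx 0.5689983959226524 Fby 0.2558426961434612 yaw -2.6003501296821705
tool axes y [ 0.999  -0.0454  0.0018] z [-0.0454 -0.999   0.0003]
```

View pics/s9.png

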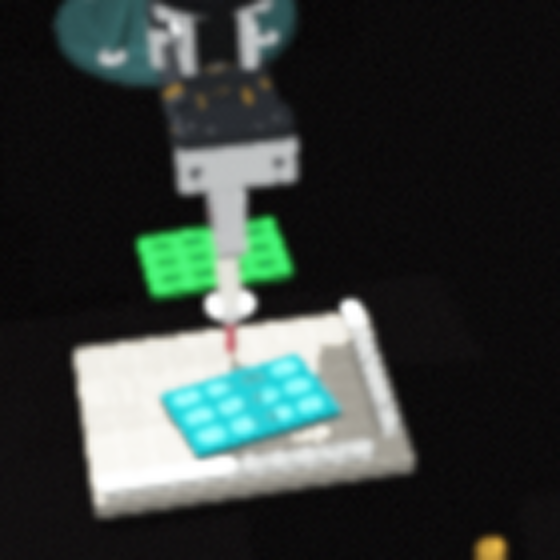

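View pics/v9.png

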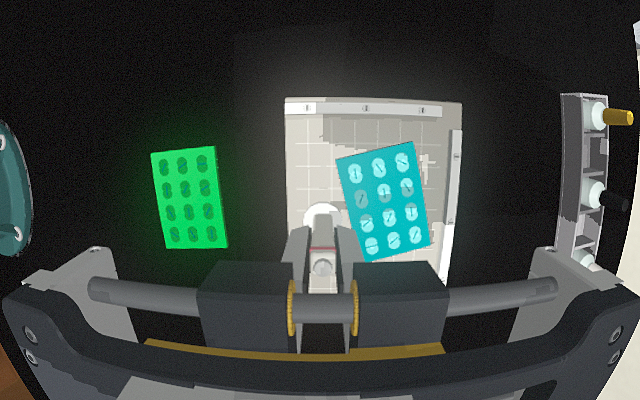

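Request:
send_rows(
  increments=[
    [-1,0.0015,0,-0.004,0],
    [-1,0.0032,0,-0.004,0],
    [-1,0.0032,0.003,-0.004,0],
    [-1,0.0032,0.006,-0.004,0],
    [-1,0.0032,0.006,-0.004,0],
  ],
)

```text
time: 7.67
tool_pos: [0.5032, -0.0356, 0.0616]
ee_rot: [1.213, 1.57, -0.403]
wrist_force: [-1.1, 0.1, -0.6]
width: 0.0142
```

Request:
send_rows(
  increments=[
    [-1,0,0,0,0],
    [-1,0,0,0,0],
    [-1,0,0,0,0],
    [-1,0,0,0,0],
  ],
)

```text
time: 8.0
tool_pos: [0.5026, -0.0356, 0.0617]
ee_rot: [0.158, 1.571, -1.459]
wrist_force: [0.2, 1.0, -0.7]
width: 0.0138
```

```bash
python3 st.py
```

```text
t 8.0 tcp [ 0.5026 -0.0356  0.0617] board mm -42.20257231387229 11.682681409547428 tipz 0.012480356556086612 F [ 0.1877  1.0451 -0.6748] Fbx 0.14468364973236933 Fby 1.0519044043206045 yaw -2.6028440216514332
tool axes y [ 0.999  -0.0454  0.    ] z [-0.0454 -0.999   0.0001]
```

Request:
send_rows(
  increments=[
    [-1,-0.001,0.001,0,0],
    [-1,-0.001,0.002,0,0],
    [-1,-0.001,0.003,0,0],
    [-1,-0.001,0.004,0,0],
    [-1,-0.001,0.004,0,0],
  ],
)

```text
time: 8.42
tool_pos: [0.5068, -0.0358, 0.0627]
ee_rot: [1.026, 1.571, -0.59]
wrist_force: [-0.4, -0.4, -0.2]
width: 0.0136
```

Request:
send_rows(
  increments=[
    [-1,0,0.001,0,0],
    [-1,0,0.002,0,0],
    [-1,0,0.003,0,0],
    [-1,0,0.004,0,0],
    [-1,0,0.004,0,0],
  ],
)

```text
time: 8.83
tool_pos: [0.5108, -0.036, 0.0627]
ee_rot: [0.588, 1.571, -1.028]
wrist_force: [0.4, -0.2, -0.3]
width: 0.0138
```

```bash
python3 st.py 10
```

```text
t 8.83 tcp [ 0.5108 -0.036   0.0627] board mm -33.98384976509465 11.663792220935239 tipz 0.013452067759903673 F [ 0.3863 -0.2379 -0.283 ] Fbx 0.3957638774512181 Fby -0.2218231587679994 yaw -2.600659739320202
tool axes y [ 0.999  -0.0454  0.0001] z [-0.0454 -0.999   0.0001]
```

View pics/s10.png

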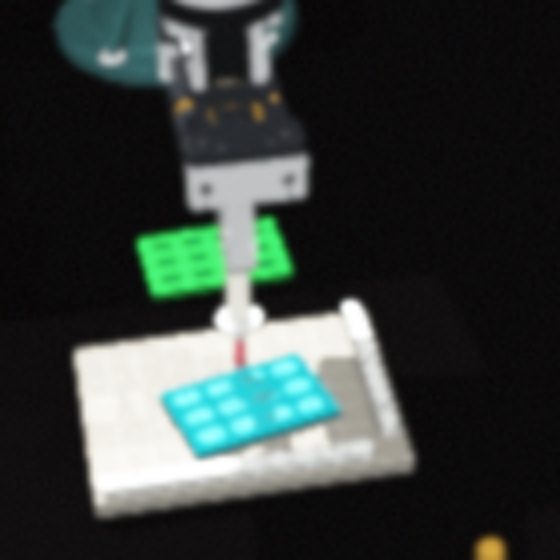

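Request:
send_rows(
  increments=[
    [-1,0,0.001,0,0],
    [-1,0,0.002,0,0],
    [-1,0,0.003,0,0],
    [-1,0,0.004,0,0],
    [-1,0,0.005,0,0],
  ],
)

```text
time: 9.35
tool_pos: [0.5153, -0.0361, 0.0626]
ee_rot: [-1.538, 1.57, 3.129]
wrist_force: [-1.0, -0.0, -0.2]
width: 0.0139
```

Request:
send_rows(
  increments=[
    [-1,0,0.001,0,0],
    [-1,0,0.002,0,0],
    [-1,0,0.003,0,0],
    [-1,0,0.004,0,0],
    [-1,0,0.005,0,0],
  ],
)

```text
time: 9.77
tool_pos: [0.5207, -0.0364, 0.0626]
ee_rot: [-1.117, 1.571, -2.733]
wrist_force: [0.2, 0.2, 0.2]
width: 0.0139
```

```bash
python3 st.py 11
```

```text
t 9.77 tcp [ 0.5207 -0.0364  0.0626] board mm -24.131922682735052 11.66088552346604 tipz 0.013413419246009299 F [0.216  0.1779 0.2225] Fbx 0.20857200013390303 Fby 0.18656655101118916 yaw -2.599201399209285
tool axes y [ 0.999  -0.0453 -0.0001] z [-0.0453 -0.999   0.0001]
```

View pics/s11.png

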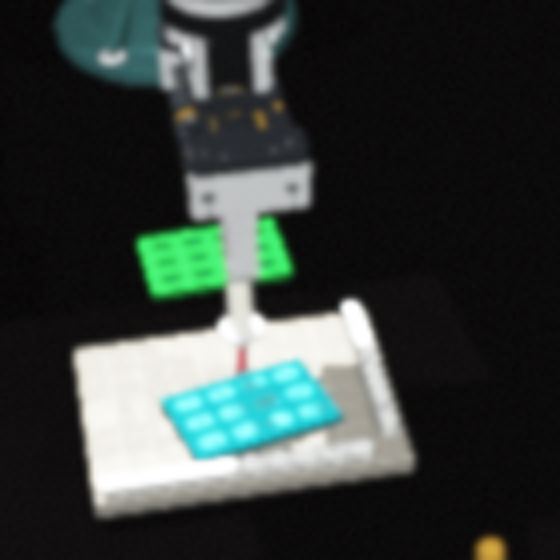

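View pics/v11.png

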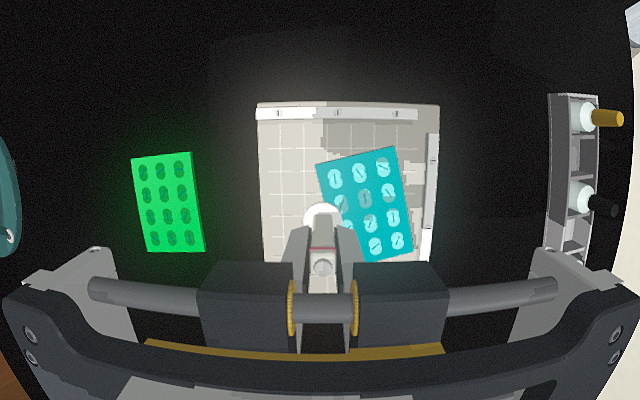

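Request:
send_rows(
  increments=[
    [-1,0,0.001,0,0],
    [-1,0,0.002,0,0],
    [-1,0,0.003,0,0],
    [-1,0,0.004,0,0],
    [-1,0,0.005,0,0],
  ],
)

```text
time: 10.28
tool_pos: [0.5257, -0.0366, 0.0627]
ee_rot: [0.845, 1.571, -0.772]
wrist_force: [-0.2, 0.2, 0.0]
width: 0.0137
```

Request:
send_rows(
  increments=[
    [-1,0,0.001,0,0],
    [-1,0,0.002,0,0],
    [-1,0,0.003,0,0],
    [-1,0,0.003,0,0],
    [-1,0,0.003,0,0],
  ],
)

```text
time: 10.7
tool_pos: [0.5282, -0.0365, 0.0624]
ee_rot: [-2.006, 1.57, 2.661]
wrist_force: [-2.5, 0.3, 1.1]
width: 0.0139
```

```bash
python3 st.py 12
```

```text
t 10.7 tcp [ 0.5282 -0.0365  0.0624] board mm -16.55234771137637 11.857521047967465 tipz 0.013197794756181568 F [-2.5433  0.3249  1.099 ] Fbx -2.554488741057223 Fby 0.22037714131126898 yaw -2.597448103186436
tool axes y [ 0.999  -0.0453 -0.0009] z [-0.0453 -0.999  -0.0004]
```

View pics/s12.png

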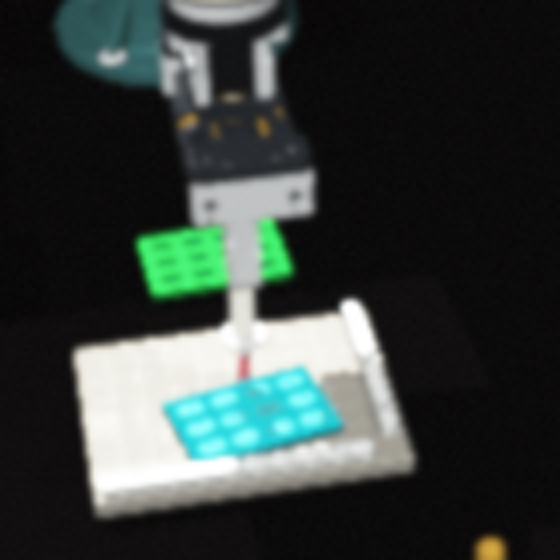

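View pics/v12.png

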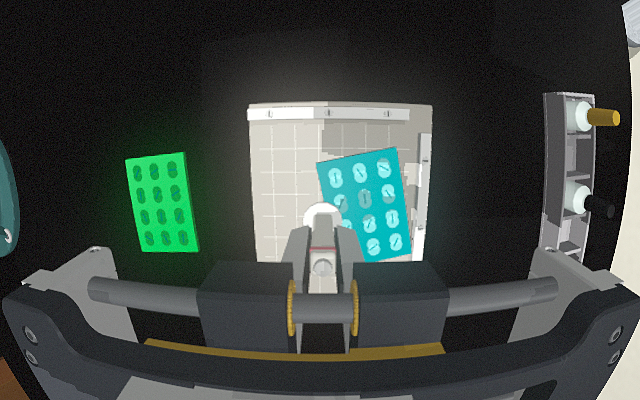

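Request:
send_rows(
  increments=[
    [-1,0,0,0,0],
    [-1,0,0,0,0],
  ],
)

```text
time: 10.97
tool_pos: [0.5284, -0.0365, 0.0624]
ee_rot: [-2.182, 1.57, 2.485]
wrist_force: [-2.9, 1.4, 0.0]
width: 0.0139
```

Request:
send_rows(
  increments=[
    [-1,0,0.0005,0,0],
    [-1,0,0.001,0,0],
    [-1,0,0.0015,0,0],
    [-1,0,0.0015,0,0],
  ],
)

```text
time: 11.3
tool_pos: [0.5309, -0.0371, 0.0629]
ee_rot: [1.256, 1.569, -0.36]
wrist_force: [-0.2, 1.1, -1.3]
width: 0.0138
```

Request:
send_rows(
  increments=[
    [-1,0,0.0005,0,0],
    [-1,0,0.001,0,0],
    [-1,0,0.0015,0,0],
    [-1,0,0.0015,0,0],
  ],
)

```text
time: 11.63
tool_pos: [0.5315, -0.0369, 0.0628]
ee_rot: [-1.133, 1.57, -2.749]
wrist_force: [-1.9, 0.5, 0.2]
width: 0.014
```

```bash
python3 st.py 13
python3 - <<'E'
from h import *
import sys
for n in (9,12,13):
    s=dict(np.load(f"pics/v{n}.npz"));h=hsv(s)
    c=big(cv2.inRange(h,(80,90,60),(100,255,255)),(290,100,450,262))[:,0];P=onz(s,c,.018,True)[:,:2]*1000
    ex=np.array([.99916,-.041]);ey=np.array([.041,.99916]);b=(P-[544.3,-49])@np.c_[ex,ey]
    r=cv2.minAreaRect(b.astype(np.float32));print(n,r, b.max(0))
E
```

```text
t 11.63 tcp [ 0.5315 -0.0369  0.0628] board mm -13.303910770352568 11.523628136306598 tipz 0.013589459664408825 F [-1.9045  0.4662  0.2214] Fbx -1.9220620213605337 Fby 0.38775878895349203 yaw -2.6044376709919907
tool axes y [ 0.999  -0.0454 -0.0004] z [-0.0454 -0.999   0.0002]
9 ((9.716184616088867, 6.789405822753906), (69.91673278808594, 100.61727142333984), 13.976221084594727) [55.21903179 62.83803734]
12 ((22.63641357421875, 6.8825531005859375), (69.79046630859375, 100.33706665039062), 11.951581954956055) [65.7338749  62.56922198]
13 ((25.453601837158203, 6.551158905029297), (69.82633209228516, 100.40602111816406), 8.12287712097168) [66.39583519 60.52811019]
```

Request:
send_rows(
  increments=[
    [-1,0,0.0005,0,0],
    [-1,0,0.001,0,0],
    [-1,0,0.0015,0,0],
    [-1,0,0.0015,0,0],
  ],
)

```text
time: 12.07
tool_pos: [0.533, -0.0367, 0.0626]
ee_rot: [-2.34, 1.57, 2.327]
wrist_force: [-2.8, 1.2, 1.0]
width: 0.0136
```

Request:
send_rows(
  increments=[
    [-1,0,0.0005,0,0],
    [-1,0,0.001,0,0],
    [-1,0,0.0015,0,0],
    [-1,0,0.0015,0,0],
  ],
)

```text
time: 12.4
tool_pos: [0.5353, -0.0372, 0.0626]
ee_rot: [1.338, 1.569, -0.278]
wrist_force: [-0.5, -0.0, -0.0]
width: 0.0135
```

```bash
cat > pl.py <<'E'
from h import *
import sys
n=sys.argv[1]
s=dict(np.load(f"pics/v{n}.npz"));h=hsv(s)
c=big(cv2.inRange(h,(80,90,60),(100,255,255)),(200,60,500,262))[:,0];P=onz(s,c,.018,True)[:,:2]*1000
ex=np.array([.99916,-.041]);ey=np.array([.041,.99916]);b=(P-[544.3,-49])@np.c_[ex,ey]
r=cv2.minAreaRect(b.astype(np.float32));print(n,np.round(r[0],1),np.round(r[1],1),round(r[2],2),"max",b.max(0))
E
python3 st.py 14; python3 pl.py 14
```

```text
t 12.4 tcp [ 0.5353 -0.0372  0.0626] board mm -9.499628181841157 11.469987549456057 tipz 0.013416465512070562 F [-0.4691 -0.0385 -0.0299] Fbx -0.46713330724522195 Fby -0.05771931206220425 yaw -2.5984974538443155
tool axes y [ 0.999  -0.0453  0.0014] z [-0.0453 -0.999   0.0003]
14 [29.3  4.5] [ 69.8 100.7] 3.38 max [66.19961135 56.16058777]
```

Request:
send_rows(
  increments=[
    [-1,0,0.0005,0,0],
    [-1,0,0.001,0,0],
    [-1,0,0.001,0,0],
    [-1,0,0.001,0,0],
  ],
)

```text
time: 12.83
tool_pos: [0.5359, -0.0372, 0.0627]
ee_rot: [1.223, 1.57, -0.393]
wrist_force: [-0.9, 0.8, -0.8]
width: 0.0139
```

Request:
send_rows(
  increments=[
    [-1,0,0.0005,0,0],
    [-1,0,0.0005,0,0],
    [-1,0,0.0005,0,0],
  ],
)

```text
time: 13.08
tool_pos: [0.5362, -0.0371, 0.0627]
ee_rot: [0.984, 1.571, -0.632]
wrist_force: [-0.1, 0.9, -0.4]
width: 0.0136
```

```bash
python3 st.py 15; python3 pl.py 15
```

```text
t 13.08 tcp [ 0.5362 -0.0371  0.0627] board mm -8.606682408234947 11.540820166725162 tipz 0.013533610596004518 F [-0.0986  0.8872 -0.3866] Fbx -0.1349147812172186 Fby 0.8824029707955287 yaw -2.6008205524054997
tool axes y [ 0.999  -0.0454  0.0002] z [-0.0454 -0.999   0.0001]
15 [30.3  4.8] [69.7 99.6] 2.39 max [66.54594515 55.48612499]
```

Request:
send_rows(
  increments=[
    [-1,0,0.0005,0,0],
    [-1,0,0.001,0,0],
    [-1,0,0.001,0,0],
    [-1,0,0.001,0,0],
  ],
)

```text
time: 13.52
tool_pos: [0.5369, -0.037, 0.0627]
ee_rot: [-1.858, 1.57, 2.809]
wrist_force: [-2.6, 1.5, 0.5]
width: 0.0138
```

Request:
send_rows(
  increments=[
    [-1,0,0.0003,0,0],
    [-1,0,0.0005,0,0],
    [-1,0,0.0005,0,0],
  ],
)

```text
time: 13.77
tool_pos: [0.5375, -0.037, 0.0627]
ee_rot: [-2.294, 1.57, 2.373]
wrist_force: [-2.6, 2.9, 0.9]
width: 0.014
```

Request:
send_rows(
  increments=[
    [-1,0,0.0003,0,0],
    [-1,0,0.0005,0,0],
    [-1,0,0.0005,0,0],
  ],
)

```text
time: 14.02
tool_pos: [0.5381, -0.0371, 0.0627]
ee_rot: [3.11, 1.571, 1.494]
wrist_force: [-2.9, 1.1, 0.8]
width: 0.0139
```

```bash
python3 st.py 16; python3 pl.py 16
```

```text
t 14.02 tcp [ 0.5381 -0.0371  0.0627] board mm -6.657192121847234 11.663406303606008 tipz 0.013462353045324983 F [-2.9017  1.1394  0.8084] Fbx -2.945943383470801 Fby 1.0194894673397084 yaw -2.6001404231236096
tool axes y [ 0.999  -0.0454  0.    ] z [-0.0454 -0.999  -0.0002]
16 [32.   5.3] [97.3 69.9] 89.88 max [67.01964134 53.90636078]
```

Request:
send_rows(
  increments=[
    [-1,0,0.0003,0,0],
    [-1,0,0.0003,0,0],
  ],
)

```text
time: 14.28
tool_pos: [0.5384, -0.0372, 0.0626]
ee_rot: [-1.255, 1.571, -2.871]
wrist_force: [-2.0, 1.6, 0.5]
width: 0.0137
```

Request:
send_rows(
  increments=[
    [-1,0,0,0,0],
  ],
)

```text
time: 14.37
tool_pos: [0.5384, -0.0372, 0.0626]
ee_rot: [-0.982, 1.571, -2.598]
wrist_force: [-2.2, 1.5, -0.2]
width: 0.0137
```

Request:
send_rows(
  increments=[
    [-1,0,0,0,0],
  ],
)

```text
time: 14.45
tool_pos: [0.5383, -0.0372, 0.0626]
ee_rot: [-0.981, 1.571, -2.597]
wrist_force: [-2.5, 1.0, 0.6]
width: 0.0142
```

Request:
send_rows(
  increments=[
    [-1,0,0,0,0],
    [-1,0,0,0,0],
  ],
)

```text
time: 14.62
tool_pos: [0.5383, -0.0372, 0.0626]
ee_rot: [-0.995, 1.571, -2.611]
wrist_force: [-2.5, 0.2, 0.7]
width: 0.0141
```

```bash
python3 st.py 17; python3 pl.py 17
```

```text
t 14.62 tcp [ 0.5383 -0.0372  0.0626] board mm -6.4308919694930955 11.56794963641654 tipz 0.013439346898253844 F [-2.4758  0.1914  0.727 ] Fbx -2.481538132256954 Fby 0.08971972648773639 yaw -2.603554513790499
tool axes y [ 0.999  -0.0454 -0.0001] z [-0.0454 -0.999   0.0001]
17 [32.1  5.2] [97.2 69.7] 89.84 max [67.10233062 53.72524635]
```

View pics/v17.png

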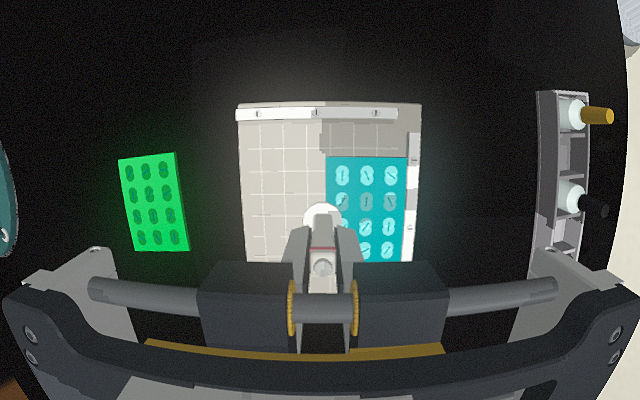

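The plate's right edge (column ~406) lies flush along the long rail. I'll lean a little more.

Request:
send_rows(
  increments=[
    [-1,0,0.0002,0,0],
    [-1,0,0.0005,0,0],
    [-1,0,0.0005,0,0],
  ],
)

```text
time: 14.97
tool_pos: [0.5385, -0.0372, 0.0626]
ee_rot: [-1.47, 1.57, -3.086]
wrist_force: [-3.5, 0.6, 0.8]
width: 0.0139
```

Request:
send_rows(
  increments=[
    [-1,0,0.0002,0,0],
    [-1,0,0.0004,0,0],
    [-1,0,0.0004,0,0],
  ],
)

```text
time: 15.22
tool_pos: [0.5387, -0.0372, 0.0626]
ee_rot: [-1.508, 1.569, -3.124]
wrist_force: [-4.0, 1.7, 1.7]
width: 0.0139
```

Request:
send_rows(
  increments=[
    [-1,0,0,0,0],
    [-1,0,0,0,0],
  ],
)

```text
time: 15.38
tool_pos: [0.5388, -0.0372, 0.0626]
ee_rot: [-1.49, 1.57, -3.106]
wrist_force: [-5.2, 0.9, 1.9]
width: 0.0138
```

Request:
send_rows(
  increments=[
    [-1,0,0,0,0],
    [-1,0,0,0,0],
  ],
)

```text
time: 15.55
tool_pos: [0.5388, -0.0372, 0.0626]
ee_rot: [-1.488, 1.57, -3.104]
wrist_force: [-5.3, 1.0, 2.1]
width: 0.0137
```

That drifted up to about 5 N, so I'm backing off now.

Request:
send_rows(
  increments=[
    [-1,0,-0.0015,0,0],
    [-1,0,-0.004,0,0],
    [-1,0,-0.01,0,0],
    [-1,-0.01,-0.02,0,0],
    [-1,-0.03,-0.025,0,0],
  ],
)

```text
time: 15.97
tool_pos: [0.5125, -0.0361, 0.0904]
ee_rot: [-1.549, 1.567, 3.118]
wrist_force: [0.9, 0.2, -0.2]
width: 0.0141
```

Request:
send_rows(
  increments=[
    [-1,0,0,0,0],
    [-1,0,0,0,0],
  ],
)

```text
time: 16.13
tool_pos: [0.5162, -0.0366, 0.0944]
ee_rot: [1.393, 1.565, -0.223]
wrist_force: [0.3, -0.1, -0.6]
width: 0.0137
```

```bash
python3 st.py 18; python3 pl.py 18;  python3 - <<'E'
from h import *
s=dict(np.load("pics/s18.npz"))
r=cv2.inRange(hsv(s),(165,80,60),(180,255,255))
for y in range(190,235):
    i=np.where(r[y,262:300])[0]
    if len(i):print(y,i.mean()+262,len(i))
E
```

```text
t 16.13 tcp [ 0.5162 -0.0366  0.0944] board mm -28.558396214002503 11.21424958852076 tipz 0.04517316841975997 F [ 0.2802 -0.1057 -0.6189] Fbx 0.28427257823798374 Fby -0.0940884470774929 yaw -2.61186660790912
tool axes y [ 0.9989 -0.0456  0.0061] z [-0.0456 -0.999   0.0011]
18 [31.9  3.7] [100.   70.2] 89.88 max [67.05053329 53.710984  ]
207 279.0 5
208 279.0 5
209 279.0 5
210 278.5 6
211 278.5 4
212 278.5 2
```

View pics/v18.png

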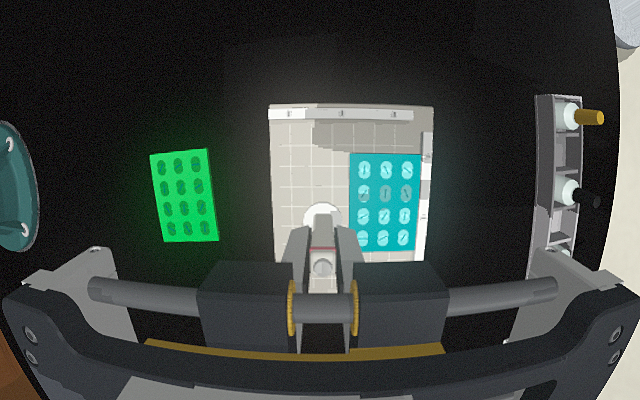

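View pics/s18.png

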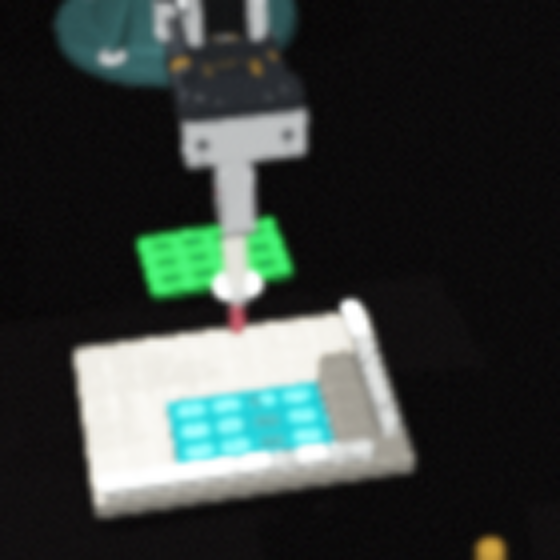

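Run:
```python
from h import *
np.set_printoptions(precision=2,suppress=True)
s=dict(np.load("pics/s18.npz"))
p=np.array([.5162,-.0366,.0452])
print(proj(s,[p+[-.0012,0,0],p+[-.0012,0,.01],p+[-.0012,-.002,.0],p+[-.0012,-.002,.038]]))
# collar in scene
h=hsv(s);w=cv2.inRange(h,(0,0,200),(180,60,255))
for y in range(199,206):
    i=np.where(w[y,262:300])[0]
    if len(i):print(y,i.min()+262,i.max()+262)
```

```text
[[280.85 213.02]
 [280.64 209.96]
 [280.1  213.14]
 [279.28 201.36]]
199 274 284
200 273 284
201 273 284
202 274 284
203 274 283
204 276 279
```

Request:
send_rows(
  increments=[
    [-1,0,0.012,0.015,0.12],
    [-1,0,0.024,0.03,0.24],
    [-1,0,0.036,0.045,0.36],
    [-1,0,0.048,0.06,0.48],
    [-1,0,0.061,0.075,0.6],
  ],
)

```text
time: 16.65
tool_pos: [0.572, -0.1144, 0.091]
ee_rot: [-1.156, 1.569, 2.905]
wrist_force: [-0.0, 0.3, -1.2]
width: 0.0138
```

Request:
send_rows(
  increments=[
    [-1,0,0,0,0.12],
    [-1,0,0,0,0.24],
    [-1,0,0,0,0.36],
    [-1,0,0,0,0.48],
    [-1,0,0,0,0.6],
  ],
)

```text
time: 17.07
tool_pos: [0.5716, -0.1138, 0.0908]
ee_rot: [-0.543, 1.569, 2.918]
wrist_force: [-0.4, -0.4, -0.1]
width: 0.0141
```

Request:
send_rows(
  increments=[
    [-1,0,0,0,0.12],
    [-1,0,0,0,0.24],
    [-1,0,0,0,0.37],
    [-1,0,0,0,0.375],
    [-1,0,0,0,0.375],
  ],
)

```text
time: 17.48
tool_pos: [0.5716, -0.1137, 0.0914]
ee_rot: [-0.187, 1.569, 2.908]
wrist_force: [0.4, 0.2, -0.5]
width: 0.0139
```

Request:
send_rows(
  increments=[
    [-1,0,0,0,0],
    [-1,0,0,0,0],
    [-1,0,0,0,0],
  ],
)

```text
time: 17.73
tool_pos: [0.5719, -0.1138, 0.0925]
ee_rot: [0.283, 1.571, -2.907]
wrist_force: [0.7, 0.5, 0.1]
width: 0.0136
```

```bash
python3 st.py 19; python3 pl.py 19; python3 -c "
from h import *;print(to([.5737,-.1142,.0627]))"
```

```text
t 17.73 tcp [ 0.5719 -0.1138  0.0925] board mm 30.195856359995048 -63.59522842323993 tipz 0.04327236382341602 F [0.7463 0.4909 0.1   ] Fbx 0.7255099713301062 Fby 0.521088234986789 yaw -92.77332802160073
tool axes y [-0.0484 -0.9988  0.    ] z [-0.9988  0.0484  0.0001]
19 [31.7  4. ] [ 69.2 100. ] 0.17 max [66.24549451 53.93677876]
[ 0.02995809  0.00031904 -0.00180368]
```

View pics/v19.png

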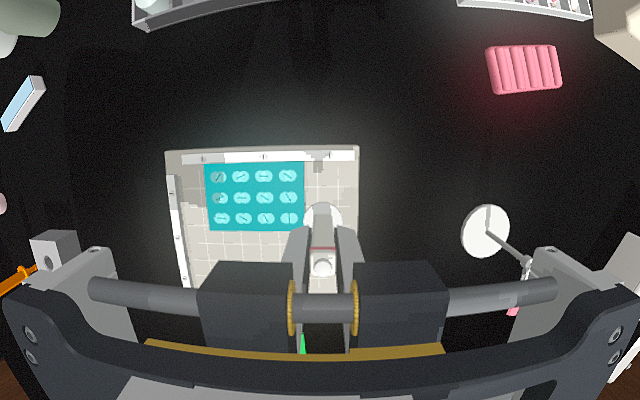

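View pics/s19.png

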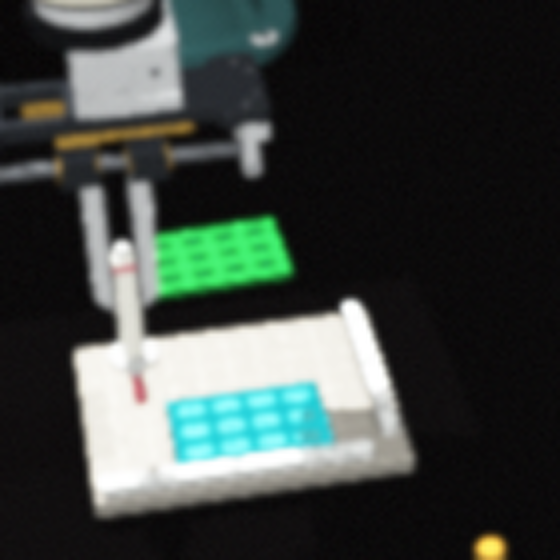

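Run:
```python
from h import *
np.set_printoptions(precision=2,suppress=True)
s=dict(np.load("pics/s19.npz"))
r=cv2.inRange(hsv(s),(165,80,60),(180,255,255))
for y in range(215,235):
    i=np.where(r[y,240:270])[0]
    if len(i):print(y,i.mean()+240,len(i))
p=np.array([.5719,-.1138,.0433])
print(proj(s,[p,p+[0,0,.01]]))
P=onz(s,[[255,230]],.0433)[0]*1000;print(P)
ex=np.array([.99916,-.041]);ey=np.array([.041,.99916]);b=P[:2]-[544.3,-49];print("board",b@ex,b@ey)
```

```text
225 254.0 1
226 254.5 2
227 254.5 2
228 254.5 2
229 254.5 2
[[254.83 231.64]
 [254.49 228.52]]
[ 565.53 -112.44   43.3 ]
board 23.814731028652382 -62.51212814345456
```

Request:
send_rows(
  increments=[
    [-1,0.008,0,-0.002,0],
    [-1,0.016,0,-0.004,0],
    [-1,0.023,0,-0.004,0],
    [-1,0.0285,0,-0.004,0],
    [-1,0.0285,0,-0.004,0],
  ],
)

```text
time: 18.25
tool_pos: [0.5745, -0.1136, 0.0617]
ee_rot: [-0.219, 1.567, 2.874]
wrist_force: [-0.4, -0.3, -0.7]
width: 0.0137
```

Request:
send_rows(
  increments=[
    [-1,0,0,0,0],
    [-1,0,0,0,0],
    [-1,0,0,0,0],
    [-1,0,0,0,0],
  ],
)

```text
time: 18.58
tool_pos: [0.5762, -0.1141, 0.0648]
ee_rot: [2.813, 1.57, -0.378]
wrist_force: [-0.3, 0.4, 0.2]
width: 0.0136
```

```bash
python3 st.py 20
```

```text
t 18.58 tcp [ 0.5762 -0.1141  0.0648] board mm 34.556830113264 -63.74340331089187 tipz 0.015582548257075605 F [-0.2888  0.4145  0.2461] Fbx -0.30554129208569575 Fby 0.4023553961836358 yaw -92.83866108992707
tool axes y [-0.0495 -0.9988  0.0004] z [-0.9988  0.0495 -0.0011]
```

View pics/s20.png

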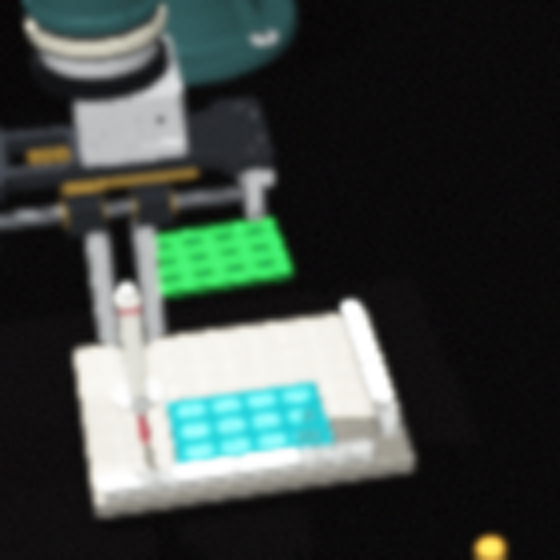

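Run:
```python
from h import *
np.set_printoptions(precision=2,suppress=True)
s=dict(np.load("pics/s20.npz"))
r=cv2.inRange(hsv(s),(165,70,50),(180,255,255))
ys,xs=np.where(r[225:250,245:270]);print(ys.max()+225,xs[ys==ys.max()].mean()+245)
ex=np.array([.99916,-.041]);ey=np.array([.041,.99916])
for px,z in (([256.3,240],.0156),([256.3,239],.0156)):
    P=onz(s,[px],z)[0]*1000;b=P[:2]-[544.3,-49];print(P,"board",b@ex,b@ey)
c=big(cv2.inRange(hsv(s),(80,90,60),(100,255,255)),(240,200,330,260))[:,0];P=onz(s,c,.018)[:,:2]*1000
b=(P-[544.3,-49])@np.c_[ex,ey];print(cv2.minAreaRect(b.astype(np.float32)))
```

```text
239 255.5
[ 571.83 -112.44   15.6 ] board 30.10603779609682 -62.2536484064194
[ 567.91 -111.85   15.6 ] board 26.165822852955433 -61.82812297434439
((27.562185287475586, 3.9854469299316406), (99.50958251953125, 62.13459396362305), 88.81845092773438)
```

Request:
send_rows(
  increments=[
    [-1,0.001,0,0,0],
    [-1,0.002,-0.002,0,0],
    [-1,0.002,-0.004,0,0],
    [-1,0.002,-0.006,0,0],
    [-1,0.002,-0.006,0,0],
  ],
)

```text
time: 19.1
tool_pos: [0.5761, -0.1074, 0.0621]
ee_rot: [-0.945, 1.571, 2.147]
wrist_force: [0.3, 0.3, -0.4]
width: 0.0137
```

Request:
send_rows(
  increments=[
    [-1,0,-0.001,0,0],
    [-1,0,-0.002,0,0],
    [-1,0,-0.003,0,0],
    [-1,0,-0.004,0,0],
    [-1,0,-0.005,0,0],
  ],
)

```text
time: 19.52
tool_pos: [0.5764, -0.1029, 0.0622]
ee_rot: [1.856, 1.571, -1.335]
wrist_force: [0.3, 0.0, -0.5]
width: 0.0136
```

```bash
python3 st.py 21;python3 pl.py 21
```

```text
t 19.52 tcp [ 0.5764 -0.1029  0.0622] board mm 34.30234912935164 -52.550929632429174 tipz 0.012986650652684888 F [ 0.2578  0.0321 -0.5047] Fbx 0.2563174137302731 Fby 0.04260603148528492 yaw -92.84008077181741
tool axes y [-0.0495 -0.9988  0.0001] z [-0.9988  0.0495 -0.    ]
21 [31.5  3.9] [100.2  69.5] 89.83 max [66.3916349  53.96439847]
```

View pics/s21.png

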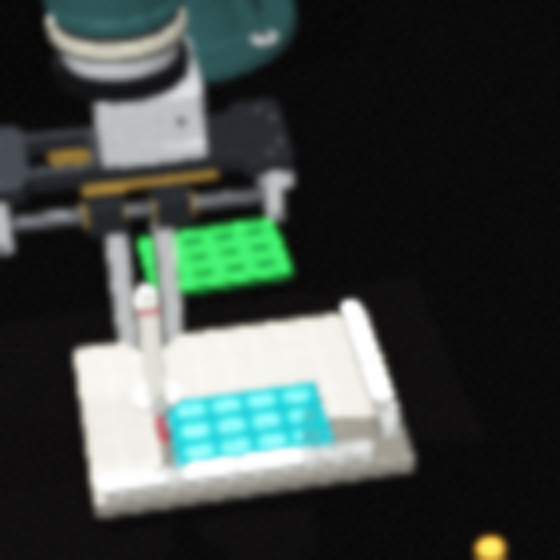

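Request:
send_rows(
  increments=[
    [-1,-0.0004,-0.001,0,0],
    [-1,-0.0004,-0.002,0,0],
    [-1,-0.0004,-0.003,0,0],
    [-1,-0.0004,-0.004,0,0],
    [-1,-0.0004,-0.005,0,0],
  ],
)

```text
time: 20.03
tool_pos: [0.5766, -0.098, 0.0626]
ee_rot: [1.409, 1.57, -1.782]
wrist_force: [0.5, -0.6, -1.0]
width: 0.0134
```

Request:
send_rows(
  increments=[
    [-1,0,-0.001,0,0],
    [-1,0,-0.002,0,0],
    [-1,0,-0.003,0,0],
    [-1,0,-0.004,-0.0001,0],
    [-1,0,-0.005,-0.0001,0],
  ],
)

```text
time: 20.45
tool_pos: [0.5769, -0.093, 0.0626]
ee_rot: [0.811, 1.57, -2.38]
wrist_force: [-1.7, -1.2, -1.2]
width: 0.0137
```

Request:
send_rows(
  increments=[
    [-1,0,-0.001,0,0],
    [-1,0,-0.002,0,0],
    [-1,0,-0.003,0,0],
    [-1,0,-0.004,-0.0001,0],
    [-1,0,-0.005,-0.0001,0],
  ],
)

```text
time: 20.87
tool_pos: [0.5774, -0.0879, 0.0626]
ee_rot: [-2.811, 1.571, 0.281]
wrist_force: [-0.9, -0.6, -1.1]
width: 0.014
```

```bash
python3 st.py 22;python3 pl.py 22
```

```text
t 20.87 tcp [ 0.5774 -0.0879  0.0626] board mm 34.66265155915187 -37.488530795896885 tipz 0.013390052308333449 F [-0.9165 -0.6302 -1.0677] Fbx -0.8899382112868065 Fby -0.6672565651462772 yaw -92.84040598187971
tool axes y [-0.0496 -0.9988 -0.    ] z [-0.9988  0.0496 -0.0001]
22 [31.3 18.7] [100.1  69.4] 89.88 max [66.10914818 68.72983093]
```

View pics/v22.png

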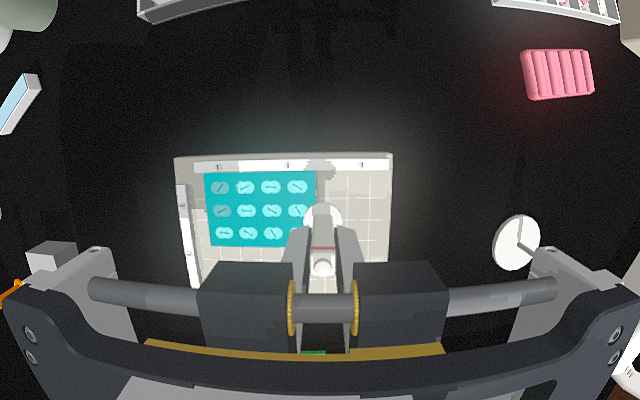

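Request:
send_rows(
  increments=[
    [-1,0,-0.001,0,0],
    [-1,0,-0.002,0,0],
    [-1,0,-0.003,0,0],
    [-1,0,-0.004,0,0],
    [-1,0,-0.005,0,0],
  ],
)

```text
time: 21.38
tool_pos: [0.5776, -0.0829, 0.0626]
ee_rot: [2.748, 1.571, -0.443]
wrist_force: [0.1, -0.9, -0.9]
width: 0.0139
```

Request:
send_rows(
  increments=[
    [-1,0,-0.001,0,0],
    [-1,0,-0.002,0,0],
    [-1,0,-0.003,0,0],
    [-1,0,-0.004,0,0],
    [-1,0,-0.005,0,0],
  ],
)

```text
time: 21.8
tool_pos: [0.5779, -0.0779, 0.0626]
ee_rot: [2.249, 1.571, -0.942]
wrist_force: [-1.1, -0.4, -0.0]
width: 0.0135
```

Request:
send_rows(
  increments=[
    [-1,0,-0.001,0,0],
    [-1,0,-0.0015,0,0],
    [-1,0,-0.002,0,0],
    [-1,0,-0.0025,0,0],
    [-1,0,-0.003,0,0],
  ],
)

```text
time: 22.22
tool_pos: [0.578, -0.075, 0.0626]
ee_rot: [1.381, 1.571, -1.81]
wrist_force: [0.9, -0.6, -0.7]
width: 0.0134
```

```bash
python3 st.py 23;python3 pl.py 23
```

```text
t 22.22 tcp [ 0.578  -0.075   0.0626] board mm 34.71661837840719 -24.63041026591112 tipz 0.013385101445965518 F [ 0.9186 -0.6292 -0.665 ] Fbx 0.9436673427274967 Fby -0.59100799013831 yaw -92.8426464226955
tool axes y [-0.0496 -0.9988  0.0001] z [-0.9988  0.0496  0.    ]
23 [31.3 31.7] [100.1  69.9] 89.31 max [66.79654684 81.47533992]
```

Request:
send_rows(
  increments=[
    [-1,0,-0.0005,0,0],
    [-1,0,-0.001,0,0],
    [-1,0,-0.0015,0,0],
    [-1,0,-0.0015,0,0],
  ],
)

```text
time: 22.65
tool_pos: [0.5781, -0.0735, 0.0626]
ee_rot: [1.709, 1.571, -1.482]
wrist_force: [-0.5, -0.0, 0.2]
width: 0.0137
```

Request:
send_rows(
  increments=[
    [-1,0,-0.0005,0,0],
    [-1,0,-0.001,0,0],
    [-1,0,-0.001,0,0],
  ],
)

```text
time: 22.9
tool_pos: [0.5781, -0.0725, 0.0626]
ee_rot: [1.733, 1.571, -1.458]
wrist_force: [0.0, -0.8, -0.3]
width: 0.0135
```

Request:
send_rows(
  increments=[
    [-1,0,-0.0003,0,0],
    [-1,0,-0.0005,0,0],
    [-1,0,-0.0005,0,0],
  ],
)

```text
time: 23.15
tool_pos: [0.5781, -0.072, 0.0626]
ee_rot: [1.77, 1.571, -1.422]
wrist_force: [-0.7, -0.6, -1.2]
width: 0.014
```

```bash
python3 st.py 24;python3 pl.py 24
```

```text
t 23.15 tcp [ 0.5781 -0.072   0.0626] board mm 34.75523590031556 -21.609112403923646 tipz 0.013383441229321856 F [-0.7075 -0.6207 -1.2401] Fbx -0.6814492253087526 Fby -0.6491626857923313 yaw -92.83794564551717
tool axes y [-0.0495 -0.9988  0.0001] z [-0.9988  0.0495 -0.    ]
24 [31.3 34.6] [100.1  69.9] 89.3 max [66.82207429 84.48643437]
```

Request:
send_rows(
  increments=[
    [-1,0,-0.0003,0,0],
    [-1,0,-0.0005,0,0],
    [-1,0,-0.0005,0,0],
  ],
)

```text
time: 23.5
tool_pos: [0.5782, -0.0715, 0.0626]
ee_rot: [1.974, 1.571, -1.217]
wrist_force: [0.8, -0.4, -0.7]
width: 0.014
```

Request:
send_rows(
  increments=[
    [-1,0,-0.0003,0,0],
    [-1,0,-0.0005,0,0],
    [-1,0,-0.0005,0,0],
  ],
)

```text
time: 23.75
tool_pos: [0.5782, -0.071, 0.0626]
ee_rot: [1.976, 1.571, -1.215]
wrist_force: [-0.9, -0.5, -0.5]
width: 0.0139
```

Request:
send_rows(
  increments=[
    [-1,0,-0.0003,0,0],
    [-1,0,-0.0005,0,0],
    [-1,0,-0.0005,0,0],
  ],
)

```text
time: 24.0
tool_pos: [0.5782, -0.0705, 0.0626]
ee_rot: [1.882, 1.571, -1.31]
wrist_force: [-0.4, -1.1, 0.7]
width: 0.0132
```

```bash
python3 st.py 25;python3 pl.py 25
```

```text
t 24.0 tcp [ 0.5782 -0.0705  0.0626] board mm 34.76038544534775 -20.08748287745543 tipz 0.013394930985130053 F [-0.4044 -1.1437  0.7034] Fbx -0.35717656714917007 Fby -1.159306102163417 yaw -92.83847032055554
tool axes y [-0.0495 -0.9988  0.0001] z [-0.9988  0.0495 -0.    ]
25 [31.3 36.1] [100.1  69.9] 89.31 max [66.80447704 85.90119497]
```

Request:
send_rows(
  increments=[
    [-1,0,-0.0003,0,0],
    [-1,0,-0.0005,0,0],
    [-1,0,-0.0005,0,0],
  ],
)

```text
time: 24.35
tool_pos: [0.5782, -0.0701, 0.0626]
ee_rot: [1.907, 1.571, -1.284]
wrist_force: [-0.4, -0.8, -0.2]
width: 0.0138
```

Request:
send_rows(
  increments=[
    [-1,0,-0.0003,0,0],
    [-1,0,-0.0005,0,0],
    [-1,0,-0.0005,0,0],
  ],
)

```text
time: 24.6
tool_pos: [0.5782, -0.0699, 0.0626]
ee_rot: [1.549, 1.57, -1.642]
wrist_force: [0.0, -2.0, -1.4]
width: 0.0139
```

```bash
python3 st.py 26;python3 pl.py 26
python3 - <<'E'
import cv2
i=cv2.imread("pics/v26.png")[140:280,160:360];cv2.imwrite("pics/v26b.png",cv2.resize(i,None,fx=4,fy=4,interpolation=cv2.INTER_CUBIC))
E
```

```text
t 24.6 tcp [ 0.5782 -0.0699  0.0626] board mm 34.75097685788537 -19.45365675984379 tipz 0.013390862864612295 F [ 0.012  -2.017  -1.3722] Fbx 0.09468583123155994 Fby -2.0148199881348496 yaw -92.84322598276223
tool axes y [-0.0496 -0.9988  0.0008] z [-0.9988  0.0496  0.    ]
26 [31.3 36.7] [100.   69.9] 89.3 max [66.83146127 86.47910113]
```

View pics/v26b.png

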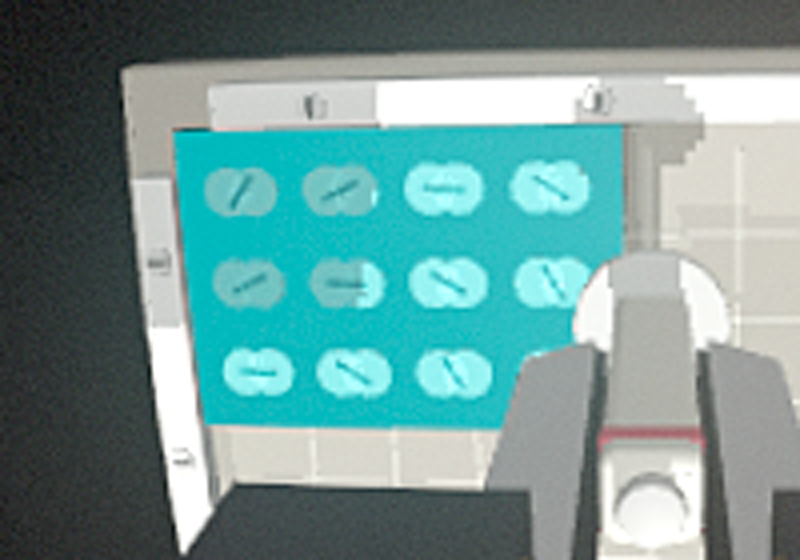

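The plate is now at the short rail with about 2 N. I'll lean gently.

Request:
send_rows(
  increments=[
    [-1,0,-0.0003,0,0],
    [-1,0,-0.0004,0,0],
    [-1,0,-0.0004,0,0],
  ],
)

```text
time: 24.95
tool_pos: [0.5783, -0.0697, 0.0626]
ee_rot: [1.613, 1.57, -1.578]
wrist_force: [-0.1, -3.2, -1.1]
width: 0.014
```

Request:
send_rows(
  increments=[
    [-1,0,0,0,0],
    [-1,0,0,0,0],
  ],
)

```text
time: 25.12
tool_pos: [0.5783, -0.0696, 0.0626]
ee_rot: [1.631, 1.57, -1.56]
wrist_force: [-0.4, -3.8, -0.6]
width: 0.0137
```

Request:
send_rows(
  increments=[
    [-1,0,0,0,0],
    [-1,0,0,0,0],
  ],
)

```text
time: 25.28
tool_pos: [0.5783, -0.0696, 0.0626]
ee_rot: [1.646, 1.57, -1.546]
wrist_force: [-0.5, -3.9, -0.0]
width: 0.0136
```

```bash
python3 st.py 27;python3 pl.py 27
```

```text
t 25.28 tcp [ 0.5783 -0.0696  0.0626] board mm 34.78092279299708 -19.161048743525235 tipz 0.01340860528718859 F [-0.5457 -3.8884 -0.0251] Fbx -0.38584985738754923 Fby -3.9075103295825735 yaw -92.84772457269466
tool axes y [-0.0497 -0.9988  0.0009] z [-0.9988  0.0497 -0.0001]
27 [31.3 36.8] [99.6 69.9] 89.27 max [66.89207954 86.43243778]
```

Request:
send_rows(
  increments=[
    [-1,0,0.001,0,0],
    [-1,0,0.003,0,0],
    [-1,0,0.008,0,0],
    [-1,-0.01,0.015,0,0],
    [-1,-0.04,0.018,0,0],
  ],
)

```text
time: 25.8
tool_pos: [0.5739, -0.0865, 0.0979]
ee_rot: [-0.277, 1.56, 2.815]
wrist_force: [0.2, -0.6, -1.1]
width: 0.0138
```

Request:
send_rows(
  increments=[
    [-1,-0.035,0,0.025,0],
    [-1,-0.06,0,0.05,0],
    [-1,-0.06,0,0.06,0],
    [-1,-0.06,0,0.06,0],
    [-1,-0.06,0,0.06,0],
  ],
)

```text
time: 26.22
tool_pos: [0.5175, -0.0841, 0.1627]
ee_rot: [-2.702, 1.57, 0.39]
wrist_force: [-0.8, -0.6, -0.4]
width: 0.0137
```

```bash
python3 st.py 28;python3 pl.py 28
python3 - <<'E'
import cv2
i=cv2.imread("pics/v28.png");cv2.imwrite("pics/v28b.png",cv2.resize(i[60:235,170:370],None,fx=3.9,fy=3.4,interpolation=cv2.INTER_CUBIC))
E
```

```text
t 26.22 tcp [ 0.5175 -0.0841  0.1627] board mm -25.36245111981717 -36.12940878570127 tipz 0.11345938209476844 F [-0.8273 -0.5791 -0.4408] Fbx -0.8028756758909449 Fby -0.6124896111009175 yaw -92.85549575588475
tool axes y [-0.0498 -0.9988 -0.0005] z [-0.9988  0.0498 -0.0011]
28 [31.8 36.2] [ 70.1 100.1] 0.09 max [66.74230183 86.2887104 ]
```

View pics/v28b.png

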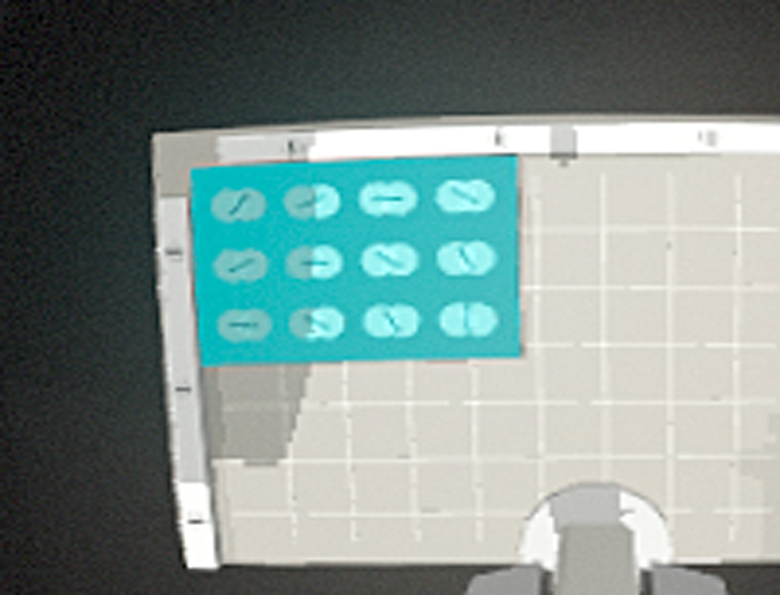

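View pics/s28.png

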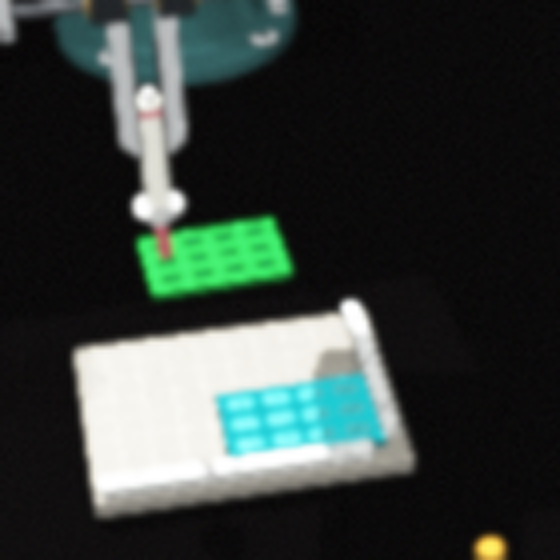

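The plate lies flush on both rails: angle 0.1°, and its x is unchanged from the first lean. Now I'll take the pusher back to the stand.

Request:
send_rows(
  increments=[
    [-1,0,-0.038,0.003,0],
    [-1,0,-0.076,0.006,0],
    [-1,0,-0.114,0.009,0],
    [-1,0,-0.152,0.012,0],
    [-1,0,-0.19,0.014,0],
  ],
)

```text
time: 26.73
tool_pos: [0.5123, 0.1081, 0.1603]
ee_rot: [0.077, 1.567, -3.114]
wrist_force: [1.4, -0.6, -0.6]
width: 0.0137
```

Request:
send_rows(
  increments=[
    [-1,0,-0.036,0.003,-0.12],
    [-1,0,-0.072,0.006,-0.24],
    [-1,0,-0.108,0.009,-0.36],
    [-1,0,-0.14,0.011,-0.48],
    [-1,0,-0.15,0.012,-0.6],
  ],
)

```text
time: 27.15
tool_pos: [0.5071, 0.2614, 0.1596]
ee_rot: [-0.738, 1.566, 2.965]
wrist_force: [-0.4, -1.1, -1.1]
width: 0.0139
```

Request:
send_rows(
  increments=[
    [-1,0,0,0,-0.064],
    [-1,0,0,0,-0.064],
    [-1,0,0,0,-0.064],
    [-1,0,0,0,-0.064],
    [-1,0,0,0,-0.064],
  ],
)

```text
time: 27.57
tool_pos: [0.5084, 0.2562, 0.1619]
ee_rot: [-0.219, 1.57, -2.748]
wrist_force: [0.4, 0.4, -0.3]
width: 0.0137
```

```bash
python3 st.py 29
python3 - <<'E'
from h import *
p,M,o=tool();print(to([.5089,.2571,.1588]))
s=robot.snapshot("scene");q=proj(s,[p-[0,0,.02]])[0].astype(int);print(q);np.savez("pics/s29.npz",**s)
i=s["image"][q[1]-45:q[1]+55,q[0]-50:q[0]+50,::-1];cv2.imwrite("pics/s29b.png",cv2.resize(i,None,fx=6,fy=6,interpolation=cv2.INTER_CUBIC)[:,:])
E
```

```text
t 27.57 tcp [0.5084 0.2562 0.1619] board mm -48.33534928939856 303.45974953672237 tipz 0.11268672662120297 F [ 0.4284  0.3654 -0.3427] Fbx 0.4130629473442305 Fby 0.3826084639195435 yaw -54.90964059805592
tool axes y [ 0.5749 -0.8182 -0.0002] z [-0.8182 -0.5749  0.0011]
[ 0.00361527 -0.00054682 -0.000848  ]
[387 164]
```

View pics/s29b.png

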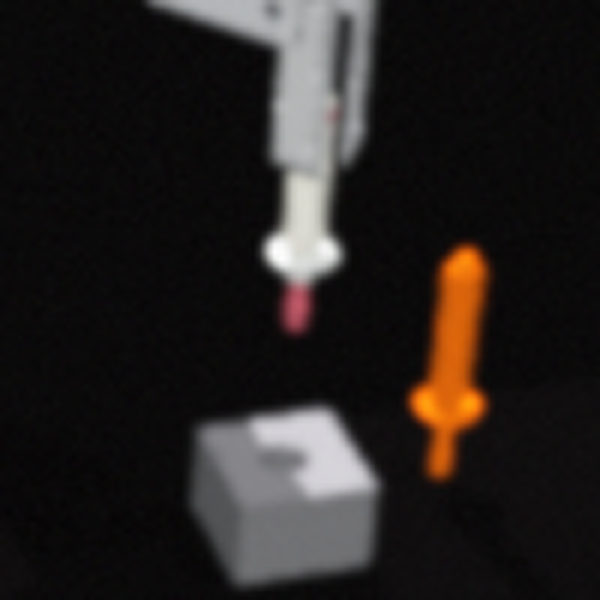

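View pics/v29.png

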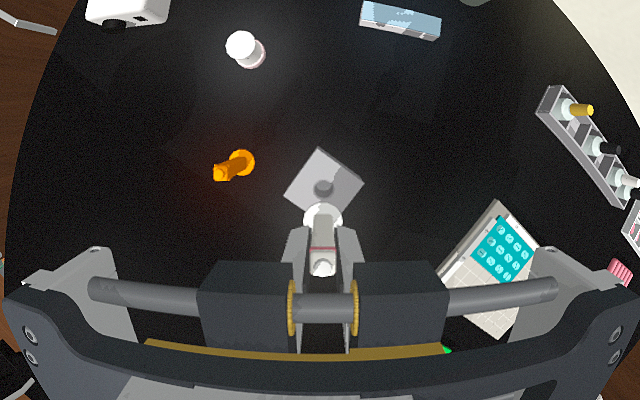

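The view matches the lift view. Descending in stages.

Request:
send_rows(
  increments=[
    [-1,0.02,-0.0005,-0.001,0],
    [-1,0.04,-0.0005,-0.001,0],
    [-1,0.055,-0.0005,-0.001,0],
    [-1,0.06,-0.0005,-0.001,0],
    [-1,0.06,-0.0005,-0.001,0],
  ],
)

```text
time: 28.13
tool_pos: [0.5078, 0.257, 0.1008]
ee_rot: [-0.226, 1.567, -2.754]
wrist_force: [0.4, 0.7, -0.8]
width: 0.0139
```

Request:
send_rows(
  increments=[
    [-1,0,0,0,0],
    [-1,0,0,0,0],
    [-1,0,0,0,0],
  ],
)

```text
time: 28.38
tool_pos: [0.5098, 0.258, 0.1042]
ee_rot: [2.874, 1.568, 0.347]
wrist_force: [-0.7, 0.0, -0.2]
width: 0.0138
```

```bash
python3 st.py
python3 - <<'E'
from h import *
print(to([.5089,.2571,.0572]))
E
```

```text
t 28.38 tcp [0.5098 0.258  0.1042] board mm -47.01674224012402 305.35977776890576 tipz 0.05504690518383209 F [-0.7385  0.0359 -0.2286] Fbx -0.7393827474634668 Fby 0.005615539245755831 yaw -54.80611053714969
tool axes y [ 0.5763 -0.8172  0.0008] z [-0.8172 -0.5763 -0.0029]
[0.04704312 0.00018017 0.00144135]
```

Request:
send_rows(
  increments=[
    [-1,0.006,0,0.001,0],
    [-1,0.012,0,0.001,0],
    [-1,0.018,0,0.001,0],
    [-1,0.025,0,0.001,0],
    [-1,0.03,0,0.001,0],
  ],
)

```text
time: 28.8
tool_pos: [0.5074, 0.2569, 0.0711]
ee_rot: [-0.208, 1.569, -2.735]
wrist_force: [-0.0, 0.0, -0.4]
width: 0.0139
```

Request:
send_rows(
  increments=[
    [-1,0.005,0,0,0],
    [-1,0.01,0,0,0],
    [-1,0.014,0,0,0],
    [-1,0.014,0,0,0],
    [-1,0.014,0,0,0],
  ],
)

```text
time: 29.22
tool_pos: [0.508, 0.2571, 0.0584]
ee_rot: [0.05, 1.571, -2.477]
wrist_force: [0.3, -0.4, 0.0]
width: 0.0142
```

```bash
python3 st.py
python3 - <<'E'
from h import *
print(to([.5089,.2571,.0572]))
E
```

```text
t 29.22 tcp [0.508  0.2571 0.0584] board mm -48.80247225539441 304.3466458222496 tipz 0.009188773468446224 F [ 0.2704 -0.397   0.0455] Fbx 0.2864073752940274 Fby -0.38562078599755256 yaw -54.797883511630026
tool axes y [ 0.5765 -0.8171  0.    ] z [-0.8171 -0.5765  0.0003]
[ 0.00118857  0.00050207 -0.000727  ]
```

Request:
send_rows(
  increments=[
    [-1,0.0006,0,-0.0007,0],
    [-1,0.0012,0,-0.0007,0],
    [-1,0.0012,0,-0.0007,0],
    [-1,0.0012,0,-0.0007,0],
  ],
)

```text
time: 29.55
tool_pos: [0.5087, 0.2576, 0.0575]
ee_rot: [2.624, 1.571, 0.097]
wrist_force: [1.0, 0.0, -0.5]
width: 0.014
```

```bash
python3 st.py
python3 - <<'E'
from h import *
s=robot.snapshot("wrist");i=s["image"];cv2.imwrite("pics/v30b.png",cv2.resize(i[130:300,240:410,::-1],None,fx=3.4,fy=3.4,interpolation=cv2.INTER_CUBIC))
E
```

```text
t 29.55 tcp [0.5087 0.2576 0.0575] board mm -48.118638358160084 304.8759130065479 tipz 0.008318025168659787 F [ 0.9905  0.0192 -0.4806] Fbx 0.9888525958629633 Fby 0.05983002318724982 yaw -54.793256760154044
tool axes y [ 0.5765 -0.8171  0.0001] z [-0.8171 -0.5765 -0.0003]
```

View pics/v30b.png

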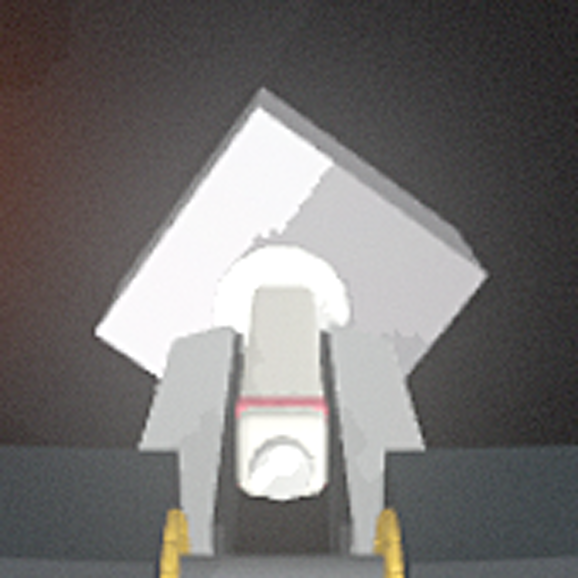

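Request:
send_rows(
  increments=[
    [-1,0.0005,0,0,0],
    [-1,0.0005,0,0,0],
    [-1,0.0005,0,0,0],
  ],
)

```text
time: 29.85
tool_pos: [0.5088, 0.2576, 0.0571]
ee_rot: [2.636, 1.57, 0.109]
wrist_force: [0.0, -0.1, 0.5]
width: 0.0135
```

Request:
send_rows(
  increments=[
    [-0.6,0,0,0,0],
    [-0.4,0,0,0,0],
    [-0.2,0,0,0,0],
    [0,0,0,0,0],
    [0,0,0,0,0],
  ],
)

```text
time: 30.27
tool_pos: [0.5086, 0.2575, 0.0568]
ee_rot: [1.031, 1.571, -1.496]
wrist_force: [0.9, 0.7, 0.3]
width: 0.0419
```

Request:
send_rows(
  increments=[
    [0.2,0,0,0,0],
    [0.2,0,0,0,0],
    [0.2,0,0,0,0],
    [0.2,0,0,0,0],
  ],
)

```text
time: 30.6
tool_pos: [0.5086, 0.2575, 0.0568]
ee_rot: [0.725, 1.571, -1.802]
wrist_force: [-0.4, 0.3, 0.5]
width: 0.0562
```

```bash
python3 st.py
python3 - <<'E'
from h import *
print(robot.get_obs()["width"])
s=robot.snapshot("wrist");i=s["image"];cv2.imwrite("pics/v31b.png",cv2.resize(i[130:300,240:410,::-1],None,fx=3.4,fy=3.4,interpolation=cv2.INTER_CUBIC))
E
```

```text
t 30.6 tcp [0.5086 0.2575 0.0568] board mm -48.211032082884735 304.77841227449954 tipz 0.007633015894131186 F [-0.4256  0.2835  0.4574] Fbx -0.4368976577331095 Fby 0.2658194124394787 yaw -54.79665846389319
tool axes y [ 0.5765 -0.8171  0.0001] z [-0.8171 -0.5765  0.0001]
0.056236439998940915
```

View pics/v31b.png

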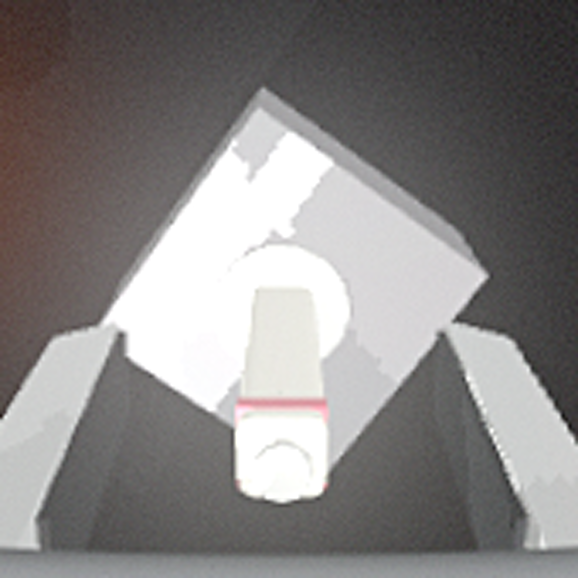

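The pusher stands upright with its collar down. I'll lift straight away and do the final checks.

Request:
send_rows(
  increments=[
    [0.2,-0.02,0,0,0],
    [0.2,-0.055,0,0,0],
    [0.2,-0.09,0,0,0],
    [0.2,-0.13,0,0,0],
    [0.2,-0.165,0,0,0],
  ],
)

```text
time: 31.07
tool_pos: [0.5086, 0.2575, 0.2242]
ee_rot: [2.792, 1.57, 0.265]
wrist_force: [1.1, 0.8, 0.7]
width: 0.056
```

Request:
send_rows(
  increments=[
    [0.2,0,0,0.035,0],
    [0.2,0,0,0.07,0],
    [0.2,0,0,0.09,0],
    [0.2,0,0,0.09,0],
    [0.2,0,0,0.09,0],
  ],
)

```text
time: 31.48
tool_pos: [0.4351, 0.2056, 0.2225]
ee_rot: [2.89, 1.569, 0.362]
wrist_force: [0.3, -0.0, 0.2]
width: 0.0563
```

```bash
python3 st.py 32
python3 - <<'E'
from h import *
for n in ("top","scene"):
    s=robot.snapshot(n);np.savez(f"pics/{n}32.npz",**s);cv2.imwrite(f"pics/{n}32.png",s["image"][:,:,::-1])
a=cv2.imread("pics/scene32.png")[150:270,230:430];cv2.imwrite("pics/scene32b.png",cv2.resize(a,None,fx=4,fy=4,interpolation=cv2.INTER_CUBIC))
s=dict(np.load("pics/top32.npz"));h=hsv(s)
c=big(cv2.inRange(h,(80,90,60),(100,255,255)),(310,180,395,260))[:,0];P=onz(s,c,.018)[:,:2]*1000
ex=np.array([.99916,-.041]);ey=np.array([.041,.99916]);b=(P-[544.3,-49])@np.c_[ex,ey]
print(cv2.minAreaRect(b.astype(np.float32)))
E
```

```text
t 31.48 tcp [0.4351 0.2056 0.2225] board mm -119.53397661719708 249.91130026827437 tipz 0.17331967792052047 F [ 0.3327 -0.0024  0.2201] Fbx 0.3325481171365006 Fby 0.011255697200650429 yaw -54.82287835041978
tool axes y [ 0.5761 -0.8174  0.0005] z [-0.8174 -0.5761 -0.0021]
((29.920394897460938, 36.61450958251953), (97.12474822998047, 69.61371612548828), 88.72309875488281)
```

View pics/scene32b.png

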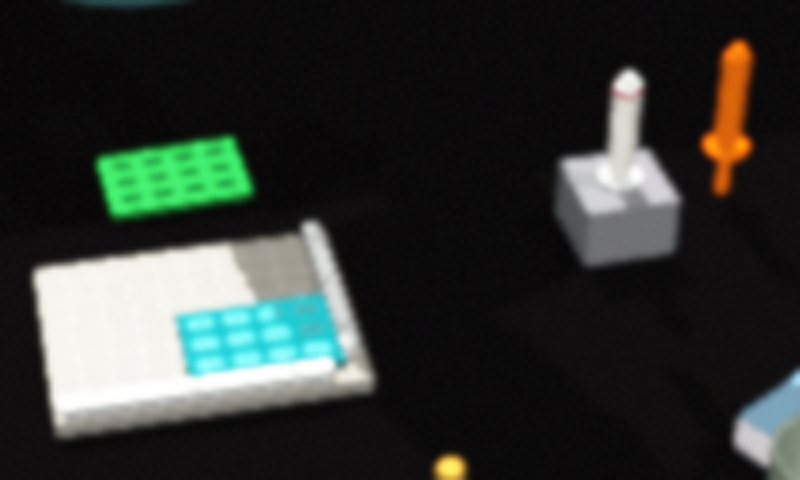

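View pics/v32.png

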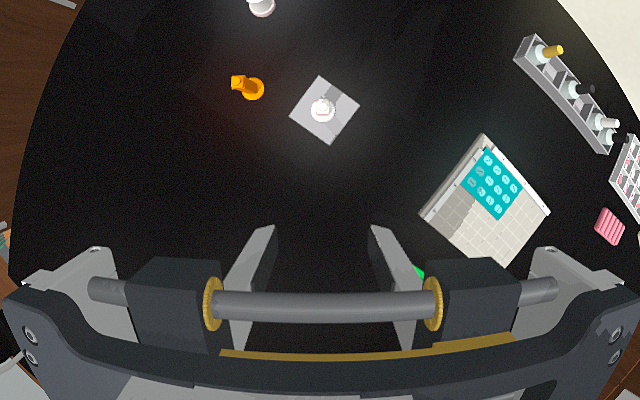

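View pics/top32.png

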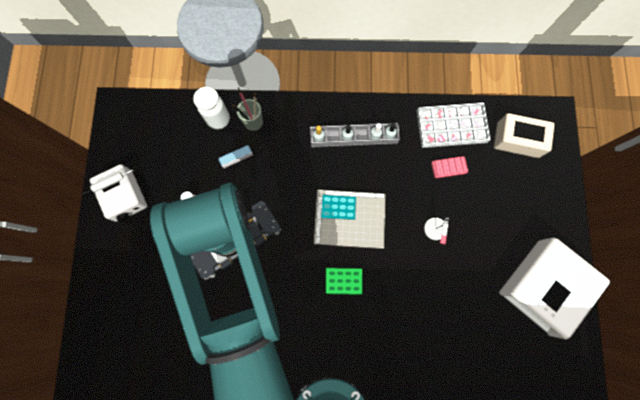

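Run:
```python
import cv2
i=cv2.imread("pics/v28.png");cv2.imwrite("pics/v28c.png",cv2.resize(i[92:118,205:315],None,fx=7,fy=12,interpolation=cv2.INTER_CUBIC))
cv2.imwrite("pics/v28d.png",cv2.resize(i[100:180,205:240],None,fx=14,fy=7,interpolation=cv2.INTER_CUBIC))
```

```text
(no output)
```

View pics/v28c.png

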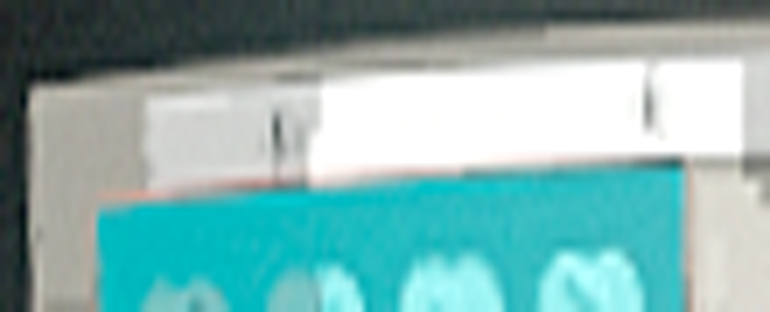

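View pics/v28d.png

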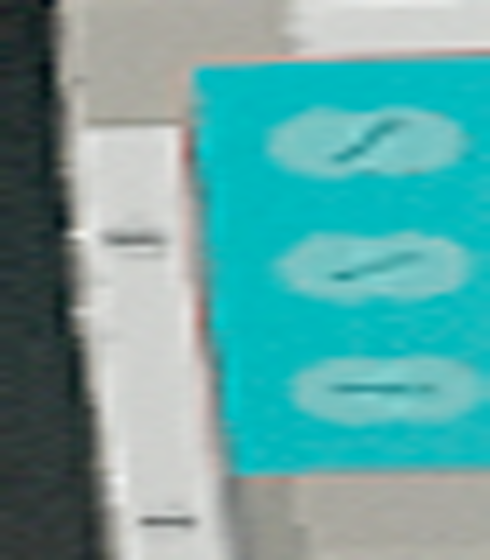

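Edges show no gap beyond sub-pixel level (<0.5 mm), the pusher is home, and the bystanders are where they were. Handing in.

Run:
```python
from bench import robot
print(robot.close_job())
```

```text
the job is handed in; nothing more can be done
None
```

The job is done and handed in at about 32 s of the 72 s allowed. The teal plate lies against both rails and the pusher is back in its stand.

- **Long rail:** I nudged the plate over until it lay flush. The lean on this rail was meant to be 3–4 N. It crept to about 5.3 N before I backed off, so it overshot the target but every reading stayed under the 6 N chip limit.
- **Short rail:** I slid the plate along the long rail and leaned on the short one at about 3.9 N.
- **Plate check:** The close wrist view put the plate within about 0.1° of the board's axes, and its x was unchanged from the first lean. No gap over roughly 0.5 mm showed at either rail.
- **Disagreement:** Absolute positions came out about 1 mm past nominal, which is within the camera calibration. The coarse overhead view disagreed, reading about 1.3° of skew and a plate only 97 mm long. I trusted the close view because the plate's size came out right there.
- **Pusher and the rest:** The pusher stands upright with its collar on the rim, within about 0.5 mm of the height it was picked up at. In the final overhead view the other things look unmoved. The arm hid the stamper and the orange tool there, but they look in place in the scene and wrist views.

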